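Pack spacer plates up to the height gauge on the wedge lift

TASK

Make up the packing height for the power unit: one spacer plate already lies on the lift table; lay the thin or the thick full-length plate squarely on top, whichever lets the lift bring the stack up to the gauge. Swing the gauge arm round to its stop over the stack, then push the wedge by its tab until the top plate just meets the gauge's sprung foot and stop there, pressing it lightly. Then lock the setting by swinging the lock lever to its stop, and leave the half-length plate and the other things on the bench where they are.

Things in the scene. Friction and masses are not known exactly. Their poses are not given: they have to be found in the camera images.
- fixture: Steel base plate of the fixture, 270 x 300 x 12 mm, fixed to the bench, in a different place each run. Origin: on the bench, under the centre of the lift table. x axis: the wedge's pushing direction (roughly away from the robot); y: towards the gauge post (18 mm thick, 176 mm high, at x 0, y +110 mm). The lock lever's pivot is at x +20, y -90 mm.
- stage_top (a point): Centre of the top face of the lift table, an aluminium plate 70 (x) x 110 (y) mm, 50 mm above the bench when down; axes as the fixture's. It rises 0.4 mm per mm of wedge push, at most 22 mm. Plates lie on it with their long side along its y.
- tab (a point): Middle of the top edge (85 mm up) of the wedge's upright push tab, 8 mm thick (x), 50 wide (y), 116 mm on the robot's side of the lift table's centre. Wedge slides 56 mm to +x, starts fully out, stays where left. Sliding takes a push of 9 to 10 N; when the top plate meets the foot 2.5 N more at once, then 0.5 N per mm.
- gauge_arm: The gauge's swing arm, a level bar 16 mm wide, 12 thick, reaching 122 mm from the post. Origin: on the post's axis at mid-thickness (102 to 126 mm up, set per run); x along the arm. Starts clear of the lift table, pointing away from the robot; swings clockwise from above by 1.5 to 2.1 rad to a stop where it points along the fixture's -y. Stays where left; about 2 N at its pin.
- gauge_pin (a point): Middle of the upright steel pin on the gauge arm, for pushing it round: 12 mm diameter, stands 34 mm above the arm's top face, 65 mm from the post's axis. This point is 23 mm above the bar's middle.
- foot_face (a point): Nominal underside of the gauge's sprung foot (14 mm round, 110 mm from the post's axis, 18 mm below the bar's middle). The true face is up to 2.5 mm higher or lower: a fine setting, not reported, that must be felt. The foot yields upward up to 4 mm: 6 N at first, 3 N more per mm. Light pressure means 2 to 14 N.
- lock_lever (a joint): Angle of the lock lever, rad: 0 to 0.3 at the start (unlocked), 1.4 at its stop (locked). At 0.2 it points along the fixture's -y. Turns anticlockwise seen from above, its pin swinging away from the robot; about 3 N at the pin, stays where left.
- lever_pin (a point): Middle of the upright pin at the lock lever's end: black, 12 mm diameter, from 40 to 70 mm above the bench, 55 mm from the lever's pivot axis.
- lever_pivot (a point): The lock lever's pivot axis, 55 mm above the bench.
- multimeter: Orange and black multimeter, 190 x 90 x 43 mm. Leave alone. Origin: centre of its underside.
- fan: Black square fan, 80 x 80 x 25 mm. Leave alone. Origin: centre of its underside.
- tin: Flat red tin, 70 mm across, 22 mm high. Leave alone. Origin: centre of its underside.
- terminal_1: Black terminal block, 50 x 22 x 18 mm. Leave alone. Origin: centre of its underside.
- terminal_2: Black terminal block, 50 x 22 x 18 mm. Leave alone. Origin: centre of its underside.
- tea_glass: Glass tumbler, 68 mm across, 90 mm high. Leave alone. Origin: centre of its underside.
- screwdriver: Screwdriver lying on the bench. Leave alone. Origin: centre of its underside.
- base_plate_mid (a point): Centre of the spacer plate that already lies on the lift table, brown laminate, 100 (x) x 50 (y) x 14 (z) mm, its long side crosswise to the wedge.
- thin_1_mid (a point): Centre of a thin full-length spacer plate, brown laminate, 100 (x) x 50 (y) x 14 (z) mm, 0.1 kg, flat on the bench. The two thin ones are alike.
- thin_2_mid (a point): Centre of a thin full-length spacer plate, brown laminate, 100 (x) x 50 (y) x 14 (z) mm, 0.1 kg, flat on the bench. The two thin ones are alike.
- thick_mid (a point): Centre of the thick full-length spacer plate, brown laminate, 100 (x) x 50 (y) x 28 (z) mm, 0.2 kg, flat on the bench.
- half_mid (a point): Centre of the half-length brown spacer, 50 x 50 x 28 mm. Not to be used or moved.
Not all that is in view belongs to the job. What is shaped like the part that bears thick_mid but white is not meant.

How it is judged:
On the way, in this order (a step that is already met when the one before it is completed fails the run):
1. base plate and added plate lie squarely on the lift table, the gauge foot is over its centre and the top plate meets it with light pressure, no finger on the gauge arm (contact force between gauge_arm and anything else between 1.5 and 14 N and horizontal distance between foot_face and stage_top below 0.01 m and horizontal distance between base_plate_mid and stage_top below 0.015 m and z of base_plate_mid in the frame of stage_top above 0.004 m and angle between the x axis of base_plate_mid and the y axis of stage_top, either way round below 0.15 rad and angle between base_plate_mid's own z axis and vertical below 0.05 rad and ((horizontal distance between thin_1_mid and stage_top below 0.015 m and z of thin_1_mid in the frame of stage_top above 0.004 m and angle between the x axis of thin_1_mid and the y axis of stage_top, either way round below 0.15 rad and angle between thin_1_mid's own z axis and vertical below 0.05 rad) or (horizontal distance between thin_2_mid and stage_top below 0.015 m and z of thin_2_mid in the frame of stage_top above 0.004 m and angle between the x axis of thin_2_mid and the y axis of stage_top, either way round below 0.15 rad and angle between thin_2_mid's own z axis and vertical below 0.05 rad) or (horizontal distance between thick_mid and stage_top below 0.015 m and z of thick_mid in the frame of stage_top above 0.004 m and angle between the x axis of thick_mid and the y axis of stage_top, either way round below 0.15 rad and angle between thick_mid's own z axis and vertical below 0.05 rad)) and contact force between gauge_arm and the fingers below 0.5 N), for 0.3 s.
2. lock lever swung to its stop (value of joint lock_lever above 1.25 rad), for 0.2 s.
At the end, for the whole second after the job is handed in: The foot, over the lift table's centre (within 10 mm), presses on the stack with 1.5 to 14 N. The base plate and at least one added plate lie flat on the lift table, centred within 15 mm and within 0.15 rad of crosswise; plates not used are well away (over 130 mm). Lock lever beyond 1.25 rad (contact force between gauge_arm and anything else between 1.5 and 14 N and horizontal distance between foot_face and stage_top below 0.01 m and horizontal distance between base_plate_mid and stage_top below 0.015 m and z of base_plate_mid in the frame of stage_top above 0.004 m and angle between the x axis of base_plate_mid and the y axis of stage_top, either way round below 0.15 rad and angle between base_plate_mid's own z axis and vertical below 0.05 rad and ((horizontal distance between thin_1_mid and stage_top below 0.015 m and z of thin_1_mid in the frame of stage_top above 0.004 m and angle between the x axis of thin_1_mid and the y axis of stage_top, either way round below 0.15 rad and angle between thin_1_mid's own z axis and vertical below 0.05 rad) or (horizontal distance between thin_2_mid and stage_top below 0.015 m and z of thin_2_mid in the frame of stage_top above 0.004 m and angle between the x axis of thin_2_mid and the y axis of stage_top, either way round below 0.15 rad and angle between thin_2_mid's own z axis and vertical below 0.05 rad) or (horizontal distance between thick_mid and stage_top below 0.015 m and z of thick_mid in the frame of stage_top above 0.004 m and angle between the x axis of thick_mid and the y axis of stage_top, either way round below 0.15 rad and angle between thick_mid's own z axis and vertical below 0.05 rad)) and ((horizontal distance between thin_1_mid and stage_top below 0.015 m and z of thin_1_mid in the frame of stage_top above 0.004 m and angle between the x axis of thin_1_mid and the y axis of stage_top, either way round below 0.15 rad and angle between thin_1_mid's own z axis and vertical below 0.05 rad) or horizontal distance between thin_1_mid and stage_top above 0.13 m) and ((horizontal distance between thin_2_mid and stage_top below 0.015 m and z of thin_2_mid in the frame of stage_top above 0.004 m and angle between the x axis of thin_2_mid and the y axis of stage_top, either way round below 0.15 rad and angle between thin_2_mid's own z axis and vertical below 0.05 rad) or horizontal distance between thin_2_mid and stage_top above 0.13 m) and ((horizontal distance between thick_mid and stage_top below 0.015 m and z of thick_mid in the frame of stage_top above 0.004 m and angle between the x axis of thick_mid and the y axis of stage_top, either way round below 0.15 rad and angle between thick_mid's own z axis and vertical below 0.05 rad) or horizontal distance between thick_mid and stage_top above 0.13 m) and value of joint lock_lever above 1.25 rad); the robot touches nothing.
It fails at once if another thing on the bench, or the half-length plate, moved by more than 30 mm (distance of any of half_mid, multimeter, fan, tin, terminal_1, terminal_2, tea_glass, screwdriver from where it was at the start of the episode above 0.03 m).
It also fails if it takes over 70 s, if anything falls off the work surface, if the arm or the gripper's body presses on something with over 40 N, if the wrist force passes 120 N, or if a joint passes its speed limit or range.

ROBOT

A 6-joint arm with a two-finger parallel gripper is mounted at the origin on the work surface. World frame = base frame: x ahead of the robot, y to its left, z up, the work surface at z = 0. Lengths are in m, angles in rad, forces in N, time in s.
With the tool pointing down it reaches from about 0.25 to 0.8 m from the base axis. Payload 3.9 kg.
Tool frame: the origin (TCP) lies at the very end of the fingers, on their centre line; the grasp point (between the pads) lies 19 mm behind it; z points along the fingers, y is the direction in which the jaws open and shut (so a half turn about z gives the same grasp; the last joint's range is limited). The gripper opens to 85 mm and grips with 20 to 120 N. Pads are 22 mm wide; open, the fingers measure 114 mm over their backs; the gripper's body (76 mm by 85 mm) begins 54 mm behind the grasp point. The pads swing forward as they close: fully open they stand 13 mm farther back than shut.
Start: joints at [-1.214, 0.26, -0.138, 1.173, 0, 1.571], TCP at [0.183, -0.492, 0.231] pointing down, gripper open.
Joint ranges: [-2.78, 2.78], [-0.83, 1.72], [-1.28, 1.37], [-1.9, 2.12], [-1.57, 1.48], [-3.14, 3.14]. Speed limits (rad/s): [2.57, 2.57, 3.14, 3.14, 3.14, 3.14].

INTERFACE

Orientations are given as a unit quaternion [x, y, z, w].
In Python, from plant import status, read_camera, camera_info, job gives the robot as it stands.
- The arm moves only by the tool play_rows, never from a script. Its arguments are lists of equal length, an entry for each row: "grip": the opening, from 0 (shut) to 1 (fully open); "xyz": the shift along the world's x, y, z in units of 0.02 m (1.0 is 0.02 m), a list of three; "delta_rot": the turn, a rotation vector about the world's x, y, z in units of 0.1 rad (1.0 is 0.1 rad), a list of three. In form: {"grip": [grip, ...], "xyz": [[tx, ty, tz], ...], "delta_rot": [[wx, wy, wz], ...]}. A call has 1 to 5 rows; each row shifts and turns the pose as measured when the row begins; what a row does not reach is not made up. A row lasts 1/12 s, in which the tool goes at most 41.7 mm and 7.16 degrees, less where a joint would pass 70% of its speed; a pose out of reach is approached as far as the arm can. A call with a number of a shift or a turn outside -1 to 1 is refused whole. A call with a gripper value outside its range is refused whole. The fingers move at their own pace and stop on an object; the grip force is fixed at half the most. Time passes only in rows, so rows that do not move let the fingers close. It gives the time, the measured TCP pose, the force and the opening at its end, in the units of the state.
- status.observe(): the state, without advancing time (a new reading comes with each control period).
- read_camera(name): name is "side" or "top" or "wrist"; returns the picture (400x640x3 uint8, red, green, blue); there is no depth.
- camera_info(name): a dict with "fx", "fy", "cx", "cy" (pixels), "k1" (the pictures are not rectified: a ray, as slopes to the right and down, at radius r is drawn at 1 + k1 r^2 times it, then the intrinsics apply), "xyz" and "rotation" of the camera in the world. Camera axes: x right, y down, z forward; pixel columns grow to the right and rows downward; lengths in m; the calibration is good to about 2 mm. A picture is of the moment at which its call begins: read the wrist's pose just before it. camera_info takes no time and is no camera call; for the wrist camera it gives the pose at the moment of the call.
- job.finish_job(): hands the job in, once; it reports no verdict.
The state is a dict: "clock": time; "q": joint angles; "dq": joint speeds; "joint_efforts": joint torques, N m; "ee_pos": TCP position; "ee_rot": TCP orientation; "wrist_force": force on the tool from outside, world axes, zero at the start; "wrist_torque": the same for the moment, N m; "opening": finger opening in m.
Only numpy, scipy, OpenCV 4.12 (cv2) and the standard library are available. Lean on these libraries where they do the work, as an engineer would, in place of code of your own. Each camera call takes 0.05 s, during which the arm holds its last target.

## Working session

There is one attempt and no reset: what is moved stays moved. The work goes in short steps, Python scripts to look and compute and a tool call to move; the robot and the scene stay as the last step left them, time stands still between calls to the robot, and variables do not carry over. Pictures are saved under pics/ and viewed, and the job is handed in when it is done.

Besides the shell and the picture viewer there is one more tool, called after "Emit:" in YAML: its name, and indented under it one key for each argument. play_rows: Moves the arm, as the interface text tells. Shifts and turns lie within -1 to 1; 1 stands for 0.02 m of shift or 0.1 rad of turn. Its arguments: {"type":"object","properties":{"grip":{"type":"array","items":{"type":"number"}},"xyz":{"type":"array","items":{"type":"array","items":{"type":"number"}}},"delta_rot":{"type":"array","items":{"type":"array","items":{"type":"number"}}}},"required":["grip","xyz","delta_rot"]}

```bash
ls; mkdir -p pics
python3 - <<'E'
from plant import status, read_camera, camera_info
import cv2
print(status.observe())
for n in ("side","top","wrist"):
    print(n,camera_info(n))
    im=read_camera(n); cv2.imwrite(f"pics/{n}0.png",im[:,:,::-1])
E
```

```text
pics
{'clock': 0.0, 'q': array([-1.21401297e+00,  2.60697801e-01, -1.39402382e-01,  1.17269987e+00,
        2.41144602e-05,  1.57075921e+00]), 'dq': array([ 0.00177228, -0.00032996,  0.00039109, -0.000828  ,  0.00142945,
       -0.00098713]), 'joint_efforts': array([ 1.22881986e-03, -4.05674458e+01,  2.53922474e+01,  1.87900598e-02,
        3.22305295e-04,  9.46059316e-06]), 'ee_pos': array([ 0.18312601, -0.49128151,  0.23044508]), 'ee_rot': array([ 9.84126573e-01,  1.77465166e-01, -1.65893406e-04, -9.88106583e-04]), 'wrist_force': array([ 0.06934608,  0.77348038, -0.22326774]), 'wrist_torque': array([-0.05049413, -0.00218836, -0.01470421]), 'opening': 0.08544655886536433}
side {'fx': 494.35543742922937, 'fy': 494.35543742922937, 'cx': 321.3812617946369, 'cy': 197.74412956684978, 'k1': -0.0023903346522204747, 'xyz': array([ 0.24873979, -1.41035163,  0.9408545 ]), 'rotation': array([ 0.85599495, -0.10306176,  0.04876341, -0.50425494])}
top {'fx': 512.7929709615339, 'fy': 512.7929709615339, 'cx': 310.93958506134106, 'cy': 190.98566678497352, 'k1': -0.10311542805658815, 'xyz': array([0.42925761, 0.04852252, 1.5322537 ]), 'rotation': array([-0.70354648,  0.70949734, -0.02909177,  0.02809871])}
wrist {'fx': 277.2163604247018, 'fy': 277.2163604247018, 'cx': 323.0657336509239, 'cy': 205.04611038363626, 'k1': -0.028955697725098033, 'xyz': array([ 0.25651112, -0.46448191,  0.37240625]), 'rotation': array([ 0.81170702, -0.5633581 , -0.08884781,  0.12595805])}
```

View pics/top0.png

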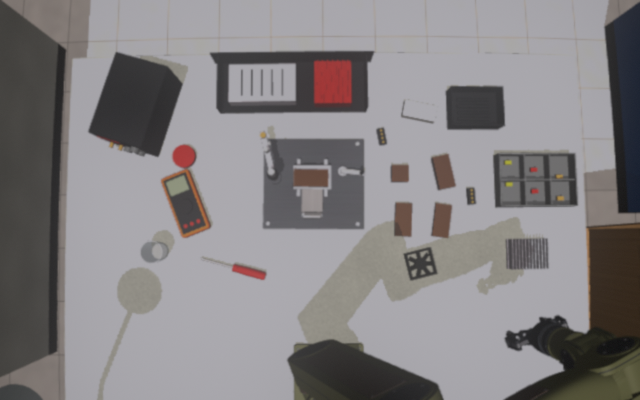

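View pics/side0.png

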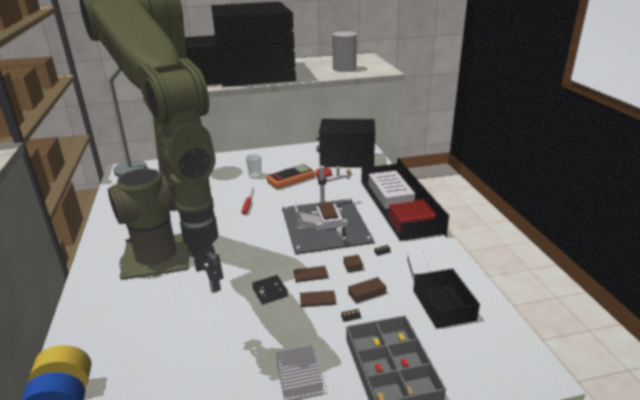

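View pics/wrist0.png

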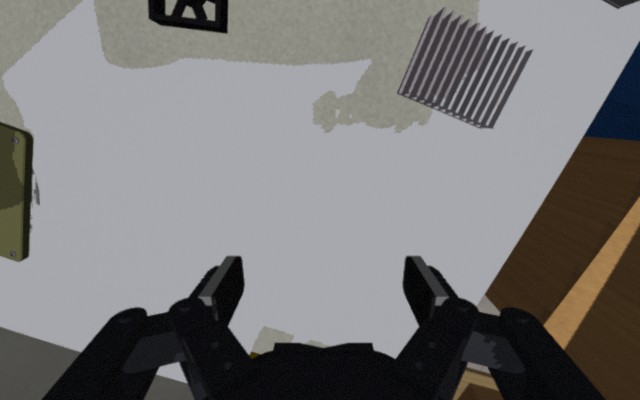

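The top view shows the fixture at (313,184) with the wedge tab near (312,215), gauge arm near (268,150) and lever near (350,171). The brown plates are at (403,219), (441,220) and (443,171), and the half plate at (399,173). I'll zoom in next.

```bash
cat > h.py <<'E'
import numpy as np, cv2
from scipy.spatial.transform import Rotation as R
from plant import status, read_camera, camera_info, job
def ray(ci,u,v):
    x=np.array([(u-ci['cx'])/ci['fx'],(v-ci['cy'])/ci['fy']]); s=x.copy()
    for _ in range(20): s=x/(1+ci['k1']*(s@s))
    return np.array(ci['xyz']),R.from_quat(ci['rotation']).apply([s[0],s[1],1.0])
def onz(ci,u,v,z):
    o,d=ray(ci,u,v); return o+d*(z-o[2])/d[2]
def proj(ci,p):
    c=R.from_quat(ci['rotation']).inv().apply(np.array(p)-ci['xyz'])
    s=c[:2]/c[2]; s=s*(1+ci['k1']*(s@s)); return np.array([s[0]*ci['fx']+ci['cx'],s[1]*ci['fy']+ci['cy']])
def tri(c1,p1,c2,p2):
    o1,d1=ray(c1,*p1);o2,d2=ray(c2,*p2)
    A=np.stack([d1,-d2],1); t=np.linalg.lstsq(A,o2-o1,rcond=None)[0]
    a=o1+d1*t[0];b=o2+d2*t[1]; return (a+b)/2,np.linalg.norm(a-b)
def snap(n,name):
    ci=camera_info(n); im=read_camera(n)[:,:,::-1].copy(); cv2.imwrite(f'pics/{name}.png',im); return ci,im
def zoom(im,x0,y0,x1,y1,name):
    f=min(800/(x1-x0),600/(y1-y0)); z=cv2.resize(im[y0:y1,x0:x1],None,fx=f,fy=f,interpolation=cv2.INTER_CUBIC)
    cv2.imwrite(f'pics/{name}.png',z[:600,:800])
def brown(im):
    h=cv2.cvtColor(im,cv2.COLOR_BGR2HSV)
    return cv2.inRange(h,(0,70,30),(18,255,170))
E
python3 - <<'E'
from h import *
im=cv2.imread('pics/top0.png'); zoom(im,250,120,490,270,'topz0')
zoom(cv2.imread('pics/side0.png'),240,150,440,300,'sidez0')
ci=camera_info('top')
m=brown(im)
for c in cv2.findContours(m,cv2.RETR_EXTERNAL,cv2.CHAIN_APPROX_NONE)[0]:
    a=cv2.contourArea(c)
    if a<100: continue
    r=cv2.minAreaRect(c)
    if not(220<r[0][0]<500 and 120<r[0][1]<260): continue
    print(a,np.round(r[0],1),r[1],r[2])
    for z in (.014,.028):
        b=np.array([onz(ci,*p,z) for p in cv2.boxPoints(r)]); e=b[1]-b[0];f=b[2]-b[1]
        if np.linalg.norm(f)>np.linalg.norm(e): L=f
        else: L=e
        print('  z',z,'c',b.mean(0).round(4),'dims',np.linalg.norm(e).round(4),np.linalg.norm(f).round(4),'yaw long',np.arctan2(L[1],L[0]).round(3))
E
```

```text
424.0 [441.3 219.9] (14.797826766967773, 31.583419799804688) 6.340191841125488
  z 0.014 c [ 0.4627 -0.3419  0.014 ] dims 0.0942 0.0447 yaw long -0.137
  z 0.028 c [ 0.4624 -0.3383  0.028 ] dims 0.0933 0.0443 yaw long -0.137
380.5 [402.5 219. ] (32.0, 15.0) 90.0
  z 0.014 c [ 0.4667 -0.2253  0.014 ] dims 0.0449 0.095 yaw long 3.12
  z 0.028 c [ 0.4664 -0.2228  0.028 ] dims 0.0445 0.0941 yaw long 3.12
469.5 [310.  177.5] (15.0, 32.0) 90.0
  z 0.014 c [0.5927 0.0483 0.014 ] dims 0.0954 0.0449 yaw long -1.579
  z 0.028 c [0.5912 0.0483 0.028 ] dims 0.0945 0.0445 yaw long -1.579
205.0 [399.5 173. ] (14.0, 15.0) 90.0
  z 0.014 c [ 0.6041 -0.2193  0.014 ] dims 0.0452 0.0421 yaw long -1.577
  z 0.028 c [ 0.6025 -0.2169  0.028 ] dims 0.0448 0.0418 yaw long -1.577
414.0 [443.4 171.4] (31.346450805664062, 14.642807006835938) 77.47119140625
  z 0.014 c [ 0.6081 -0.3522  0.014 ] dims 0.0449 0.0944 yaw long -2.953
  z 0.028 c [ 0.6064 -0.3485  0.028 ] dims 0.0445 0.0935 yaw long -2.953
```

View pics/topz0.png

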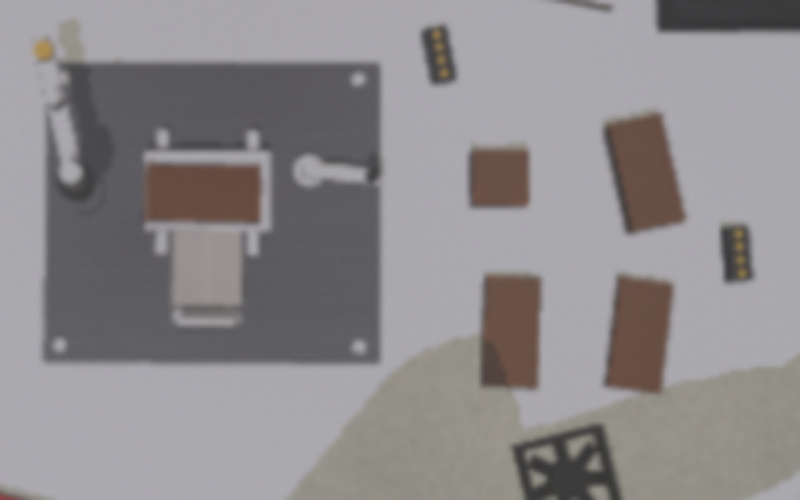

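View pics/sidez0.png

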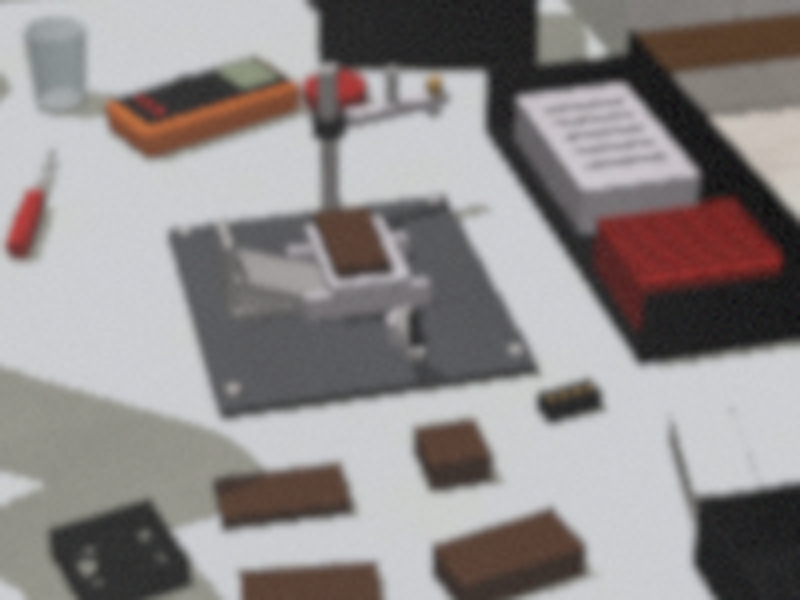

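Run:
```python
from h import *
zoom(cv2.imread('pics/side0.png'),305,155,365,215,'sidez1')
zoom(cv2.imread('pics/top0.png'),255,122,375,237,'topz1')
```

```text
(no output)
```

View pics/sidez1.png

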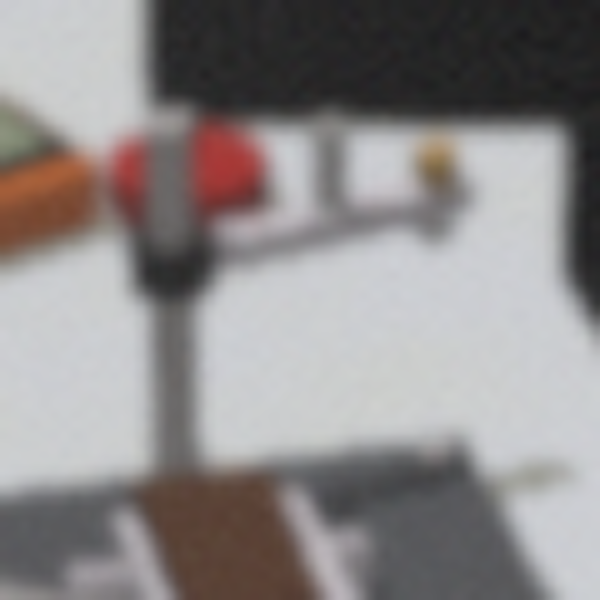

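View pics/topz1.png

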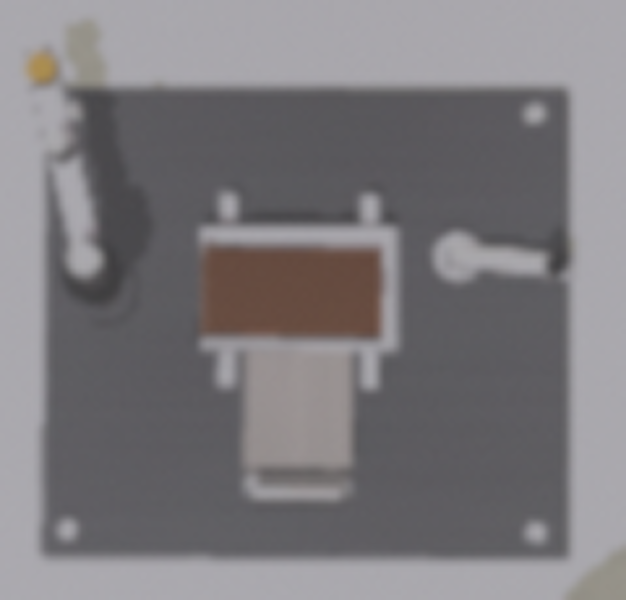

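Run:
```python
from h import *
T=camera_info('top');S=camera_info('side')
f=600/115
tp=lambda x,y:(255+(x+.5)/f-.5,122+(y+.5)/f-.5)
sp=lambda x,y:(305+(x+.5)/10-.5,155+(y+.5)/10-.5)
for z,P in((.012,[(48,88),(568,90),(568,556),(42,555)]),(.05,[(199,226),(399,226),(399,352),(199,352)]),(.064,[(203,246),(382,246),(382,337),(201,335)])):
    b=np.array([onz(T,*tp(*p),z) for p in P]); print(z,b.round(4).tolist(),'c',b.mean(0).round(4))
    print('  yawy',[np.arctan2(*(-(b[j]-b[i]))[[0,1]][::1]).round(4) for i,j in((0,1),(3,2))], 'dims',np.linalg.norm(b[1]-b[0]).round(4),np.linalg.norm(b[2]-b[1]).round(4))
print('posttop',onz(T,*tp(84,259),.176))
print('tab',onz(T,*tp(298,488),.085))
print('pivot',onz(T,*tp(457,257),.062),'pin',onz(T,*tp(560,256),.07))
print('gold',tri(T,tp(41,67),S,sp(436,158)),tri(T,tp(84,259),S,sp(170,112)))
```

```text
0.012 [[0.712, 0.1862, 0.012], [0.7084, -0.1133, 0.012], [0.4407, -0.1088, 0.012], [0.4438, 0.1898, 0.012]] c [0.5763 0.0385 0.012 ]
  yawy [np.float64(0.0121), np.float64(0.0104)] dims 0.2995 0.2677
0.05 [[0.6261, 0.0983, 0.05], [0.6251, -0.0134, 0.05], [0.5545, -0.0125, 0.05], [0.5555, 0.0987, 0.05]] c [0.5903 0.0428 0.05  ]
  yawy [np.float64(0.0083), np.float64(0.0084)] dims 0.1117 0.0706
0.064 [[0.6131, 0.0957, 0.064], [0.6122, -0.0032, 0.064], [0.5617, -0.0027, 0.064], [0.5637, 0.0971, 0.064]] c [0.5877 0.0467 0.064 ]
  yawy [np.float64(0.0083), np.float64(0.0195)] dims 0.0989 0.0505
posttop [0.5928843  0.15289746 0.176     ]
tab [0.47823053 0.04438876 0.085     ]
pivot [ 0.60601644 -0.04476851  0.062     ] pin [ 0.60517287 -0.10106287  0.07      ]
gold (array([0.70106469, 0.17859715, 0.13555899]), np.float64(0.0013916021258423084)) (array([0.59386782, 0.15235703, 0.1799935 ]), np.float64(0.0029507872211627516))
```

Run:
```python
from h import *
S=camera_info('side')
O=np.array([.5905,.0430]); post=O+.11*np.array([.0115,1]); d=np.array([.701-.5929,.1786-.1529]); d/=np.linalg.norm(d); print(post,d)
pp=lambda p:((proj(S,p)-[305,155]+.5)*10-.5).round(0)
for z in (.012,.13,.176): print('post',z,pp([*post,z]))
for z in (.1,.11,.12,.13,.14,.15,.16,.17): print(z,'pin',pp([*(post+.065*d),z]),'foot',pp([*(post+.11*d),z]))
```

```text
[0.591765 0.153   ] [0.97288341 0.23129606]
post 0.012 [169. 519.]
post 0.13 [163. 237.]
post 0.176 [160. 123.]
0.1 pin [322. 271.] foot [428. 245.]
0.11 pin [321. 247.] foot [428. 221.]
0.12 pin [321. 223.] foot [428. 197.]
0.13 pin [321. 199.] foot [428. 173.]
0.14 pin [321. 174.] foot [428. 148.]
0.15 pin [321. 150.] foot [429. 124.]
0.16 pin [321. 125.] foot [429.  99.]
0.17 pin [321. 100.] foot [429.  75.]
```

Emit:
play_rows:
  grip: [1, 1, 1, 1, 1]
  xyz:
    - [1, 0.33, 0]
    - [1, 0.33, 0]
    - [1, 0.33, 0]
    - [1, 0.33, 0]
    - [1, 0.33, 0]
  delta_rot:
    - [0, 0, -0.4]
    - [0, 0, -0.4]
    - [0, 0, -0.4]
    - [0, 0, -0.4]
    - [0, 0, 0]

```text
clock: 0.57
ee_pos: [0.282, -0.4573, 0.2288]
ee_rot: [0.996, 0.09, -0.002, -0.003]
wrist_force: [-0.3, 0.4, -0.1]
opening: 0.085
```

Emit:
play_rows:
  grip: [1, 1, 1, 1, 1]
  xyz:
    - [1, 0.33, 0]
    - [1, 0.33, 0]
    - [1, 0.33, 0]
    - [1, 0.33, 0]
    - [1, 0.33, 0]
  delta_rot:
    - [0, 0, 0]
    - [0, 0, 0]
    - [0, 0, 0]
    - [0, 0, 0]
    - [0, 0, 0]

```text
clock: 0.98
ee_pos: [0.3859, -0.4211, 0.227]
ee_rot: [0.996, 0.09, -0.003, -0.004]
wrist_force: [0.8, -0.4, -0.1]
opening: 0.0856
```

Emit:
play_rows:
  grip: [1, 1, 1, 1, 1]
  xyz:
    - [1, 0.33, 0]
    - [1, 0.33, 0]
    - [1, 0.33, 0]
    - [0.5, 0.33, 0]
    - [0, 0, 0]
  delta_rot:
    - [0, 0, 0]
    - [0, 0, 0]
    - [0, 0, 0]
    - [0, 0, 0]
    - [0, 0, 0]

```text
clock: 1.4
ee_pos: [0.4619, -0.3907, 0.2243]
ee_rot: [0.996, 0.092, -0.004, -0.006]
wrist_force: [-0.1, -0.0, -0.7]
opening: 0.0854
```

Run:
```python
from h import *
s=status.observe(); print(s['q'].round(3),s['ee_pos'].round(4),R.from_quat(s['ee_rot']).as_matrix().round(3))
ci,im=snap('wrist','w1'); print(ci['xyz'],R.from_quat(ci['rotation']).apply([0,0,1]))
```

```text
[-0.704  0.412  0.07   1.242  0.003  2.254] [ 0.4619 -0.3907  0.2243] [[ 0.983  0.183 -0.008]
 [ 0.183 -0.983  0.011]
 [-0.006 -0.012 -1.   ]]
[ 0.53996619 -0.3781491   0.36570007] [-0.30765744 -0.04482522 -0.95044074]
```

View pics/w1.png

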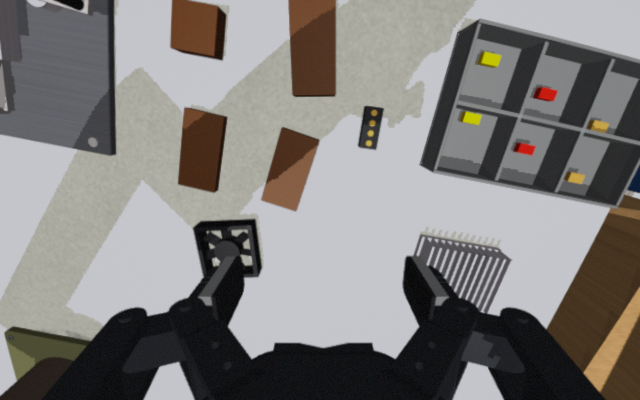

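Emit:
play_rows:
  grip: [1, 1, 1, 1, 1]
  xyz:
    - [0.1, 1, 0.2]
    - [0.1, 1, 0.2]
    - [0.1, 1, 0.2]
    - [0.1, 1, 0.2]
    - [0.1, 1, 0.2]
  delta_rot:
    - [0.1, 0, 0.8]
    - [0, 0, 0.8]
    - [0, 0, 0.8]
    - [0, 0, 0.8]
    - [0, 0, 0.8]

```text
clock: 1.87
ee_pos: [0.4638, -0.2935, 0.2422]
ee_rot: [0.957, 0.291, -0.009, -0.01]
wrist_force: [0.3, 0.6, 0.7]
opening: 0.0856
```

Emit:
play_rows:
  grip: [1, 1, 1, 1, 1]
  xyz:
    - [0.1, 1, 0.2]
    - [0.1, 1, 0.2]
    - [0.1, 1, 0.2]
    - [0.1, 1, 0.2]
    - [0.1, 1, 0.2]
  delta_rot:
    - [0, 0, 0.8]
    - [0, 0, 0.8]
    - [0, 0, 0.8]
    - [0, 0, 0.8]
    - [0, 0, 0.8]

```text
clock: 2.28
ee_pos: [0.4661, -0.1927, 0.2632]
ee_rot: [0.877, 0.48, -0.014, -0.008]
wrist_force: [0.1, -0.3, 0.2]
opening: 0.0854
```

Emit:
play_rows:
  grip: [1, 1, 1, 1, 1]
  xyz:
    - [0.1, 1, 0.2]
    - [0.1, 1, 0.2]
    - [0.1, 1, 0.2]
    - [0.1, 1, 0.2]
    - [0.1, 1, 0.2]
  delta_rot:
    - [0, 0, 0.8]
    - [0, 0, 0.8]
    - [0, 0, 0.8]
    - [0, 0, 0.8]
    - [0, 0, 0.8]

```text
clock: 2.7
ee_pos: [0.4692, -0.0928, 0.2845]
ee_rot: [0.76, 0.65, -0.017, -0.005]
wrist_force: [0.2, -0.1, -0.1]
opening: 0.0855
```

Emit:
play_rows:
  grip: [1, 1, 1, 1, 1]
  xyz:
    - [0.1, 1, 0]
    - [0.1, 1, 0]
    - [0.1, 1, 0]
    - [0, 0, 0]
    - [0, 0, 0]
  delta_rot:
    - [0, 0, 0.8]
    - [0, 0, 0.8]
    - [0, 0, 0]
    - [0, 0, 0]
    - [0, 0, 0]

```text
clock: 3.12
ee_pos: [0.4706, -0.0323, 0.2862]
ee_rot: [0.703, 0.711, -0.018, -0.002]
wrist_force: [0.4, -1.7, -0.2]
opening: 0.0855
```

Run:
```python
from h import *
s=status.observe(); print(s['q'].round(3),s['dq'].round(3),s['ee_pos'].round(4),R.from_quat(s['ee_rot']).as_matrix().round(3))
ci,im=snap('wrist','w2'); print(ci['xyz'],R.from_quat(ci['rotation']).apply([0,0,1]))
np.savez('w2.npz',**ci)
```

```text
[-0.052  0.171 -0.113  1.315 -0.024  1.507] [ 0.01  -0.013 -0.016  0.     0.013  0.007] [ 0.4706 -0.0323  0.2862] [[-0.013  0.999 -0.029]
 [ 1.     0.012 -0.023]
 [-0.023 -0.029 -0.999]]
[0.47383977 0.04892417 0.42619442] [-0.02340186 -0.32610414 -0.94504415]
```

View pics/w2.png

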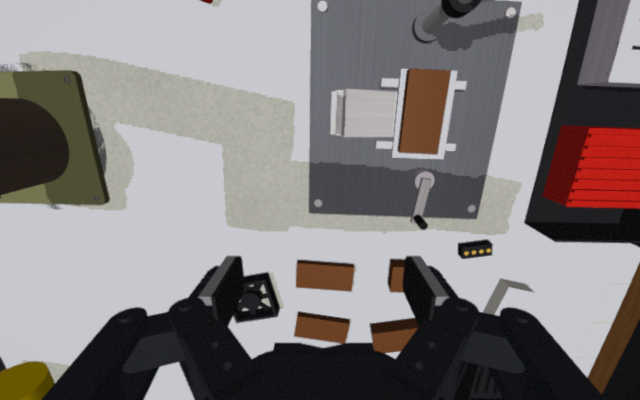

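Emit:
play_rows:
  grip: [1, 1, 1, 1, 1]
  xyz:
    - [0.5, 1, -0.3]
    - [0.5, 1, -0.3]
    - [0.5, 1, -0.3]
    - [0.5, 1, -0.3]
    - [0, 0, 0]
  delta_rot:
    - [0.1, -0.15, 0]
    - [0.1, -0.15, 0]
    - [0, 0, 0]
    - [0, 0, 0]
    - [0, 0, 0]

```text
clock: 3.58
ee_pos: [0.5105, 0.0418, 0.262]
ee_rot: [0.708, 0.706, -0.001, 0.003]
wrist_force: [0.5, 0.9, -0.1]
opening: 0.0851
```

Run:
```python
from h import *
s=status.observe(); print(s['q'].round(3),s['dq'].round(3),s['ee_pos'].round(4),R.from_quat(s['ee_rot']).as_matrix().round(3))
ci,im=snap('wrist','w3'); print(ci['xyz'],R.from_quat(ci['rotation']).apply([0,0,1]))
np.savez('w3.npz',**ci)
```

```text
[ 0.085  0.225 -0.106  1.238 -0.006  1.658] [-0.057 -0.026 -0.017  0.033 -0.051 -0.027] [0.5105 0.0418 0.262 ] [[ 0.002  1.     0.003]
 [ 1.    -0.002 -0.005]
 [-0.005  0.003 -1.   ]]
[0.51035226 0.12051393 0.40342306] [ 0.00260901 -0.3095029  -0.95089492]
```

View pics/w3.png

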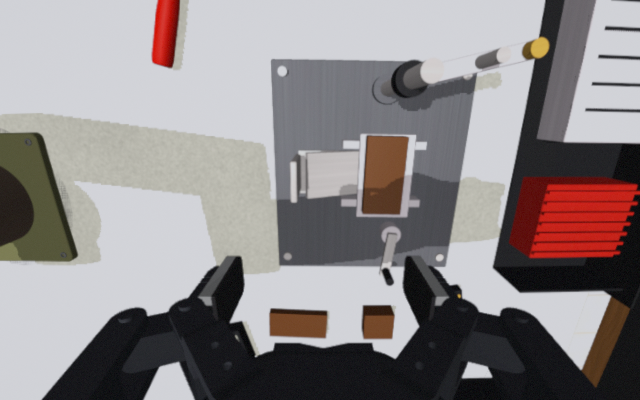

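Emit:
play_rows:
  grip: [1, 1, 1, 1, 1]
  xyz:
    - [1, 0.2, 0]
    - [1, 0.2, 0]
    - [1, 0.2, 0]
    - [1, 0.2, 0]
    - [0, 0, 0]
  delta_rot:
    - [0, 0, 0]
    - [0, 0, 0]
    - [0, 0, 0]
    - [0, 0, 0]
    - [0, 0, 0]

```text
clock: 4.05
ee_pos: [0.589, 0.0475, 0.2633]
ee_rot: [0.711, 0.703, -0.005, 0.004]
wrist_force: [0.3, 0.0, 0.3]
opening: 0.0858
```

Run:
```python
from h import *
s=status.observe(); print(s['q'].round(3),s['dq'].round(3),s['ee_pos'].round(4),R.from_quat(s['ee_rot']).as_matrix().round(3))
ci,im=snap('wrist','w4'); print(ci['xyz'],R.from_quat(ci['rotation']).apply([0,0,1]))
np.savez('w4.npz',**ci)
```

```text
[ 0.087  0.367  0.101  1.307 -0.012  1.67 ] [-0.038 -0.034 -0.045  0.047 -0.014 -0.012] [0.589  0.0475 0.2633] [[ 0.012  1.    -0.001]
 [ 1.    -0.012 -0.012]
 [-0.012 -0.001 -1.   ]]
[0.59011459 0.12709016 0.40419815] [-0.0043208  -0.31561767 -0.94887661]
```

View pics/w4.png

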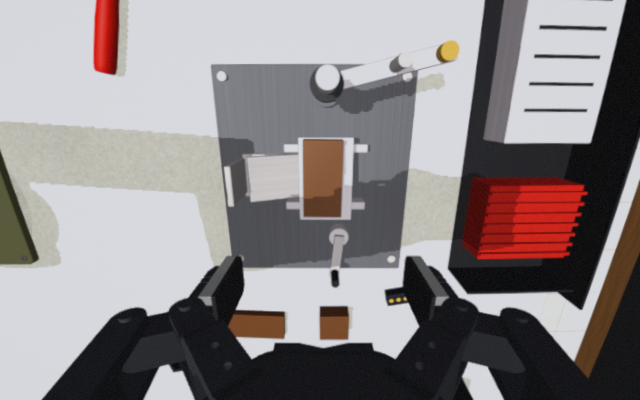

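Run:
```python
from h import *
a=cv2.imread('pics/w3.png');b=cv2.imread('pics/w4.png')
A=cv2.resize(a[30:105,380:560],None,fx=4.4,fy=4.4,interpolation=cv2.INTER_CUBIC)[:299,:790]
B=cv2.resize(b[30:105,300:480],None,fx=4.4,fy=4.4,interpolation=cv2.INTER_CUBIC)[:299,:790]
cv2.imwrite('pics/gz.png',np.vstack([A,B]))
```

```text
(no output)
```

View pics/gz.png

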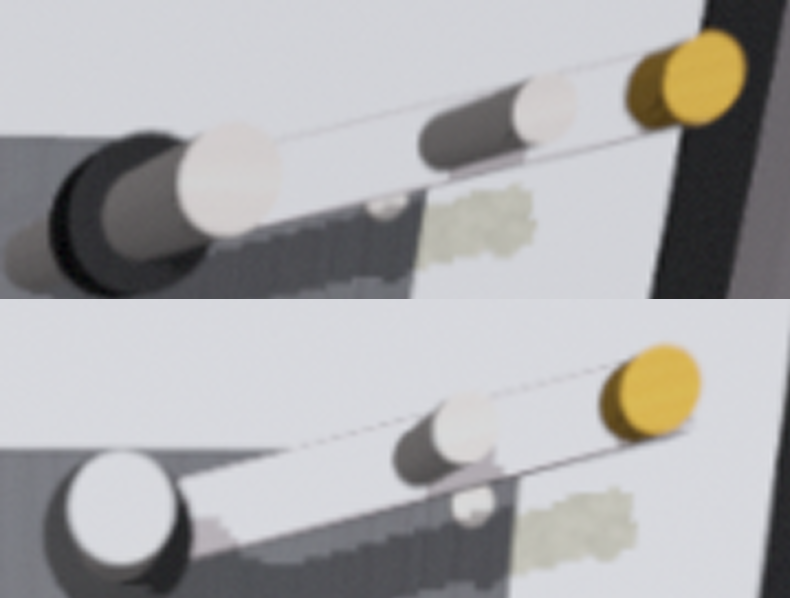

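Run:
```python
from h import *
c3=dict(np.load('w3.npz'));c4=dict(np.load('w4.npz'))
p=lambda x,y,x0:(x0+(x+.5)/4.4-.5,30+(y+.5)/4.4-.5)
for n,a,b in (('post',(229,180),(121,208)),('pintop',(545,109),(464,130)),('knob',(705,78),(660,91)),('pinbase',(451,141),(426,158))):
    print(n,tri(c3,p(*a,380),c4,p(*b,300)))
for c,x0,P in((c3,380,[(229,180),(545,109),(451,141)]),(c4,300,[(121,208),(464,130),(426,158)])):
    print([onz(c,*p(*q,x0),z).round(4) for q,z in zip(P,(.176,.158,.124))])
```

```text
post (array([0.59336383, 0.15316338, 0.17503442]), np.float64(0.00039880775103665696))
pintop (array([0.65582002, 0.16771255, 0.15996762]), np.float64(6.685847213776616e-05))
knob (array([0.69912932, 0.17786152, 0.14002654]), np.float64(5.933571457810883e-05))
pinbase (array([0.65765098, 0.16815041, 0.12506822]), np.float64(9.189408289714825e-05))
[array([0.593 , 0.1528, 0.176 ]), array([0.657 , 0.1681, 0.158 ]), array([0.6582, 0.1683, 0.124 ])]
[array([0.5933, 0.1533, 0.176 ]), array([0.6564, 0.168 , 0.158 ]), array([0.6579, 0.1684, 0.124 ])]
```

Run:
```python
from h import *
for n in('w3','w4'):
    c=dict(np.load(n+'.npz')); im=cv2.imread(f'pics/{n}.png')
    m=brown(im)
    for k in cv2.findContours(m,cv2.RETR_EXTERNAL,cv2.CHAIN_APPROX_NONE)[0]:
        if cv2.contourArea(k)<800: continue
        q=cv2.approxPolyDP(k,6,True)[:,0]
        if not(280<q.mean(0)[0]<420 and 120<q.mean(0)[1]<230): continue
        b=np.array([onz(c,*p,.064) for p in q]); print(n,q.tolist(),b.round(4).tolist(),b.mean(0))
    x0=280 if n=='w4' else 340
    zoom(im,x0-70,120,x0+130,300,'st_'+n)
```

```text
w3 [[368, 136], [362, 210], [399, 213], [407, 137]] [[0.5651, 0.0966, 0.064], [0.5618, 0.0031, 0.064], [0.6103, -0.0012, 0.064], [0.6121, 0.0955, 0.064]] [0.5873058  0.04850502 0.064     ]
w4 [[304, 140], [304, 215], [339, 216], [342, 141]] [[0.5666, 0.0966, 0.064], [0.5634, 0.0005, 0.064], [0.6093, -0.0014, 0.064], [0.6123, 0.0949, 0.064]] [0.58790797 0.04761692 0.064     ]
```

View pics/st_w4.png

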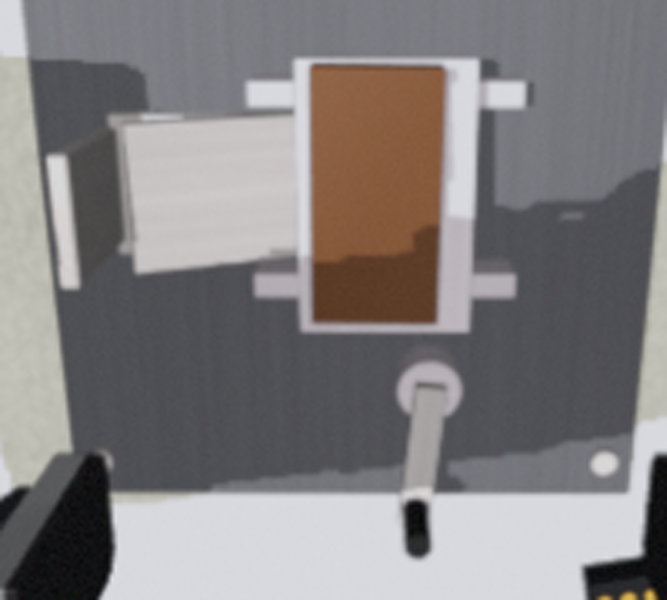

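Run:
```python
from h import *
c=dict(np.load('w4.npz')); f=600/180
p=lambda x,y:(210+(x+.5)/f-.5,120+(y+.5)/f-.5)
b=np.array([onz(c,*p(*q),.05) for q in((294,58),(480,58),(471,332),(300,332))]); print(b.round(4),b.mean(0))
print('tab',onz(c,*p(64,220),.085),onz(c,*p(48,155),.085),onz(c,*p(70,288),.085))
print('pin',onz(c,*p(417,545),.07),onz(c,*p(416,500),.04),'pivot',onz(c,*p(430,388),.06))
```

```text
[[ 0.5581  0.099   0.05  ]
 [ 0.6277  0.0982  0.05  ]
 [ 0.6265 -0.0117  0.05  ]
 [ 0.5562 -0.0109  0.05  ]] [0.59211038 0.04367097 0.05      ]
tab [0.47681601 0.04653891 0.085     ] [0.47393354 0.06997569 0.085     ] [0.47598271 0.02092733 0.085     ]
pin [ 0.60365496 -0.0999432   0.07      ] [ 0.60436888 -0.09660667  0.04      ] pivot [ 0.60921339 -0.03206542  0.06      ]
```

Emit:
play_rows:
  grip: [1, 1, 1, 1, 1]
  xyz:
    - [0, -1, 0]
    - [0, -1, 0]
    - [0, -1, 0]
    - [0, -1, 0]
    - [0, -1, 0]
  delta_rot:
    - [0.1, 0, -0.9]
    - [0, 0, -0.9]
    - [0, 0, -0.9]
    - [0, 0, -0.9]
    - [0, 0, -0.9]

```text
clock: 4.52
ee_pos: [0.5813, -0.0597, 0.264]
ee_rot: [0.856, 0.518, -0.004, -0.002]
wrist_force: [-0.1, -0.4, -0.2]
opening: 0.0852
```

Emit:
play_rows:
  grip: [1, 1, 1, 1, 1]
  xyz:
    - [0.1, -1, 0]
    - [0.1, -1, 0]
    - [0.1, -1, 0]
    - [0.1, -1, 0]
    - [0.1, -1, 0]
  delta_rot:
    - [0, 0, -0.9]
    - [0, 0, -0.9]
    - [0, 0, -0.9]
    - [0, 0, -0.9]
    - [0, 0, -0.9]

```text
clock: 4.93
ee_pos: [0.5818, -0.1708, 0.2664]
ee_rot: [0.954, 0.299, -0.006, -0.003]
wrist_force: [0.1, -0.4, 0.7]
opening: 0.0854
```

Emit:
play_rows:
  grip: [1, 1, 1, 1, 1]
  xyz:
    - [0.1, -1, -0.5]
    - [0.1, -1, -0.5]
    - [0.1, -1, -0.5]
    - [0.1, -1, -0.5]
    - [0.1, -1, -0.5]
  delta_rot:
    - [0, 0, -0.9]
    - [0, 0, -0.9]
    - [0, 0, -0.9]
    - [0, 0, -0.9]
    - [0, 0, -0.9]

```text
clock: 5.35
ee_pos: [0.5838, -0.2818, 0.2204]
ee_rot: [0.998, 0.063, -0.005, -0.003]
wrist_force: [0.3, -0.0, -0.6]
opening: 0.0853
```

Emit:
play_rows:
  grip: [1, 1, 1, 1, 1]
  xyz:
    - [0.3, -0.9, -1]
    - [0.3, -0.9, -1]
    - [0.3, -0.9, -1]
    - [0.2, -0.5, -1]
    - [0, 0, 0]
  delta_rot:
    - [0.1, 0, 0.3]
    - [0, 0, 0.3]
    - [0, 0, 0]
    - [0, 0, 0]
    - [0, 0, 0]

```text
clock: 5.77
ee_pos: [0.5955, -0.358, 0.1385]
ee_rot: [0.996, 0.086, -0.007, -0.007]
wrist_force: [-0.7, 0.4, -0.3]
opening: 0.0852
```

Run:
```python
from h import *
s=status.observe(); print(s['q'].round(3),s['dq'].round(3),s['ee_pos'].round(4),R.from_quat(s['ee_rot']).as_matrix().round(3))
c,im=snap('wrist','w5')
m=brown(im)
for k in cv2.findContours(m,cv2.RETR_EXTERNAL,cv2.CHAIN_APPROX_NONE)[0]:
    if cv2.contourArea(k)<800: continue
    q=cv2.approxPolyDP(k,6,True)[:,0]
    b=np.array([onz(c,*p,.028) for p in q]); print(q.tolist(),b[:,:2].round(4).tolist())
```

```text
[-0.543  0.613  0.193  1.17   0.003  2.427] [-0.028 -0.044  0.011  0.061  0.002 -0.002] [ 0.5955 -0.358   0.1385] [[ 0.985  0.17  -0.015]
 [ 0.171 -0.985  0.013]
 [-0.013 -0.015 -1.   ]]
[[639, 346], [601, 393], [605, 399], [639, 399]] [[0.4826, -0.7594], [0.4032, -0.7523], [0.3936, -0.7637], [0.3994, -0.812]]
[[286, 257], [263, 329], [300, 338], [325, 273]] [[0.5294, -0.3293], [0.4327, -0.3151], [0.4279, -0.3585], [0.518, -0.3718]]
[[220, 246], [173, 242], [171, 306], [219, 264]] [[0.5296, -0.2614], [0.5252, -0.2132], [0.4444, -0.2102], [0.5084, -0.2614]]
[[153, 138], [154, 187], [198, 195], [213, 189], [216, 143]] [[0.6272, -0.1948], [0.5808, -0.1949], [0.5802, -0.2375], [0.5888, -0.2516], [0.6324, -0.2522]]
[[290, 134], [296, 234], [343, 234], [343, 133]] [[0.6514, -0.317], [0.5567, -0.3358], [0.565, -0.3817], [0.6603, -0.363]]
```

View pics/w5.png

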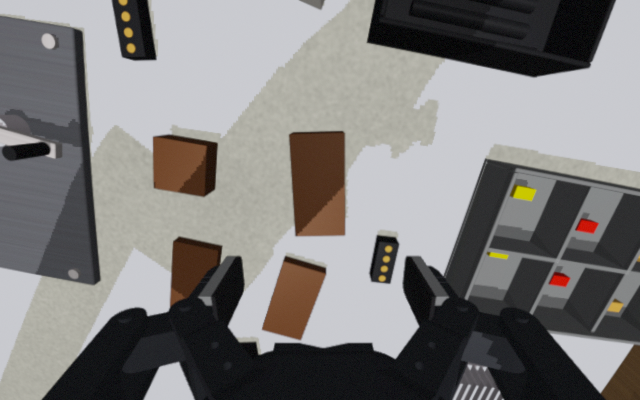

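Emit:
play_rows:
  grip: [1, 1, 1, 1, 1]
  xyz:
    - [0.3, 0.25, -1]
    - [0.3, 0.2, -1]
    - [0.1, 0.1, -1]
    - [0, 0, -1]
    - [0, 0, 0]
  delta_rot:
    - [-0.1, -0.15, 0.2]
    - [0, 0, 0]
    - [0, 0, 0]
    - [0, 0, 0]
    - [0, 0, 0]

```text
clock: 6.23
ee_pos: [0.6077, -0.3471, 0.0695]
ee_rot: [0.996, 0.094, 0.004, 0.001]
wrist_force: [-0.6, 1.2, -0.5]
opening: 0.0854
```

```bash
cat > st.py <<'E'
from h import *
s=status.observe(); M=R.from_quat(s['ee_rot']).as_matrix()
print('t',s['clock'],'q6',s['q'][5].round(3),'pos',s['ee_pos'].round(4),'yaw',np.arctan2(M[1,0],M[0,0]).round(4),'zax',M[:,2].round(3),'F',s['wrist_force'].round(2),'op',round(s['opening'],4))
E
python3 st.py
```

```text
t 6.2333 q6 2.432 pos [ 0.6077 -0.3471  0.0695] yaw 0.1891 zax [ 0.009 -0.002 -1.   ] F [-0.57  1.2  -0.52] op 0.0854
```

Emit:
play_rows:
  grip: [1, 1, 1, 1, 1]
  xyz:
    - [0.05, -0.1, -1]
    - [0, 0, -1]
    - [0, 0, -0.8]
    - [0, 0, -0.3]
    - [0, 0, 0]
  delta_rot:
    - [0, 0.08, 0.05]
    - [0, 0, 0]
    - [0, 0, 0]
    - [0, 0, 0]
    - [0, 0, 0]

```text
clock: 6.65
ee_pos: [0.6104, -0.3493, 0.0194]
ee_rot: [0.995, 0.098, 0.005, 0.004]
wrist_force: [-0.3, -0.5, 0.3]
opening: 0.0851
```

```bash
python3 st.py
```

```text
t 6.65 q6 2.427 pos [ 0.6104 -0.3493  0.0194] yaw 0.1954 zax [ 0.01  -0.007 -1.   ] F [-0.27 -0.51  0.29] op 0.0851
```

Emit:
play_rows:
  grip: [1, 1, 0.5, 0.4, 0.4]
  xyz:
    - [-0.1, 0, -0.6]
    - [0, 0, -0.3]
    - [0, 0, 0]
    - [0, 0, 0]
    - [0, 0, 0]
  delta_rot:
    - [-0.05, 0.1, 0]
    - [0, 0, 0]
    - [0, 0, 0]
    - [0, 0, 0]
    - [0, 0, 0]

```text
clock: 7.07
ee_pos: [0.6108, -0.3504, 0.0069]
ee_rot: [0.995, 0.098, 0.002, 0.008]
wrist_force: [-0.5, 8.9, 3.6]
opening: 0.0516
```

Emit:
play_rows:
  grip: [0.2, 0.2, 0.2, 0.2, 0.2]
  xyz:
    - [0, 0, 0]
    - [0, 0, 0]
    - [0, 0, 0]
    - [0, 0, 0]
    - [0, 0, 0]
  delta_rot:
    - [0, 0, 0]
    - [0, 0, 0]
    - [0, 0, 0]
    - [0, 0, 0]
    - [0, 0, 0]

```text
clock: 7.48
ee_pos: [0.6109, -0.3505, 0.0075]
ee_rot: [0.995, 0.098, 0.002, 0.008]
wrist_force: [0.2, 0.3, -1.8]
opening: 0.0488
```

```bash
python3 st.py
```

```text
t 7.4833 q6 2.43 pos [ 0.6109 -0.3505  0.0075] yaw 0.1955 zax [ 0.006 -0.016 -1.   ] F [ 0.21  0.29 -1.83] op 0.0488
```

Emit:
play_rows:
  grip: [0.2, 0.2, 0.2, 0.2, 0.2]
  xyz:
    - [0, 0, 0.6]
    - [0, 0, 1]
    - [0, 0, 1]
    - [0, 0, 1]
    - [0, 0, 1]
  delta_rot:
    - [0, 0, 0]
    - [0, 0, 0]
    - [0, 0, 0]
    - [0, 0, 0]
    - [0, 0, 0]

```text
clock: 7.9
ee_pos: [0.6049, -0.3473, 0.0973]
ee_rot: [0.995, 0.098, -0.004, 0.004]
wrist_force: [-0.4, -0.8, -2.3]
opening: 0.0488
```

Emit:
play_rows:
  grip: [0.2, 0.2, 0.2, 0.2, 0.2]
  xyz:
    - [0, 0.6, 1]
    - [0, 0.9, 1]
    - [0, 1, 1]
    - [0, 1, 1]
    - [0, 1, 0.5]
  delta_rot:
    - [0, 0, 0.5]
    - [0, 0, 0.7]
    - [0, 0, 0.7]
    - [0, 0, 0.7]
    - [0, 0, 0.7]

```text
clock: 8.32
ee_pos: [0.6049, -0.26, 0.1978]
ee_rot: [0.965, 0.263, -0.001, 0.008]
wrist_force: [0.1, -0.9, -1.3]
opening: 0.0487
```

```bash
python3 st.py
```

```text
t 8.3167 q6 2.21 pos [ 0.6049 -0.26    0.1978] yaw 0.5321 zax [ 0.002 -0.015 -1.   ] F [ 0.14 -0.85 -1.3 ] op 0.0487
```

Emit:
play_rows:
  grip: [0.2, 0.2, 0.2, 0.2, 0.2]
  xyz:
    - [0, 1, 0]
    - [0, 1, 0]
    - [0, 1, 0]
    - [0, 1, 0]
    - [0, 1, 0]
  delta_rot:
    - [0, 0, 0.7]
    - [0, 0, 0.7]
    - [0, 0, 0.7]
    - [0, 0, 0.7]
    - [0, 0, 0.7]

```text
clock: 8.73
ee_pos: [0.6067, -0.1562, 0.2086]
ee_rot: [0.901, 0.435, 0.006, 0.011]
wrist_force: [0.2, 0.6, -1.8]
opening: 0.0489
```

Emit:
play_rows:
  grip: [0.2, 0.2, 0.2, 0.2, 0.2]
  xyz:
    - [0, 1, 0]
    - [0, 1, 0]
    - [0, 1, 0]
    - [0, 1, 0]
    - [0, 1, 0]
  delta_rot:
    - [0, 0, 0.7]
    - [0, 0, 0.7]
    - [0, 0, 0.7]
    - [0, 0, 0.6]
    - [0, 0, 0.3]

```text
clock: 9.15
ee_pos: [0.6053, -0.0511, 0.2137]
ee_rot: [0.821, 0.571, 0.009, 0.011]
wrist_force: [0.8, 0.8, -1.7]
opening: 0.0487
```

```bash
python3 st.py
```

```text
t 9.15 q6 1.844 pos [ 0.6053 -0.0511  0.2137] yaw 1.2161 zax [ 0.027 -0.008 -1.   ] F [ 0.85  0.85 -1.73] op 0.0487
```

Emit:
play_rows:
  grip: [0.2, 0.2, 0.2, 0.2, 0.2]
  xyz:
    - [-0.2, 1, 0]
    - [-0.2, 1, 0]
    - [-0.2, 1, 0]
    - [-0.15, 1, 0]
    - [0, 0.8, 0]
  delta_rot:
    - [0.1, 0.1, 0.8]
    - [0, 0, 0.8]
    - [0, 0, 0.8]
    - [0, 0, 0.8]
    - [0, 0, 0.3]

```text
clock: 9.57
ee_pos: [0.5884, 0.0503, 0.2184]
ee_rot: [0.702, 0.712, 0.01, 0.003]
wrist_force: [-0.5, -1.2, -1.6]
opening: 0.0487
```

Emit:
play_rows:
  grip: [0.2, 0.2, 0.2, 0.2, 0.2]
  xyz:
    - [0, 0, -1]
    - [0, 0, -1]
    - [0, 0, -1]
    - [0, 0, -1]
    - [0, 0, 0]
  delta_rot:
    - [0, 0, 0]
    - [0, 0, 0]
    - [0, 0, 0]
    - [0, 0, 0]
    - [0, 0, 0]

```text
clock: 9.98
ee_pos: [0.5892, 0.0559, 0.1429]
ee_rot: [0.699, 0.715, 0.014, 0.005]
wrist_force: [-1.1, -0.2, -2.8]
opening: 0.049
```

```bash
python3 st.py
python3 - <<'E'
from h import *
snap('top','t1'); c,im=snap('wrist','w6'); zoom(cv2.imread('pics/t1.png'),255,122,375,237,'t1z')
E
```

```text
t 9.9833 q6 1.637 pos [0.5892 0.0559 0.1429] yaw 1.5938 zax [ 0.027  0.013 -1.   ] F [-1.13 -0.19 -2.76] op 0.049
```

View pics/w6.png

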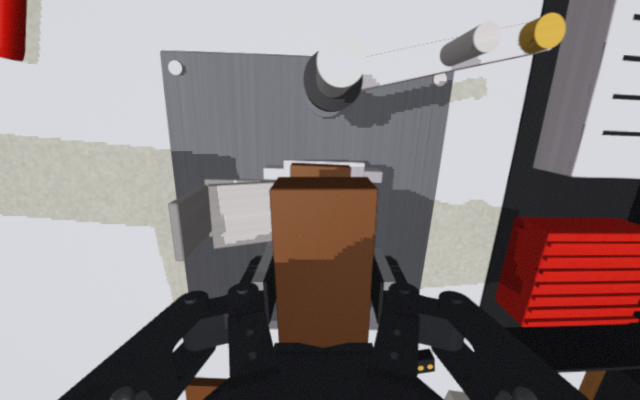

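View pics/t1z.png

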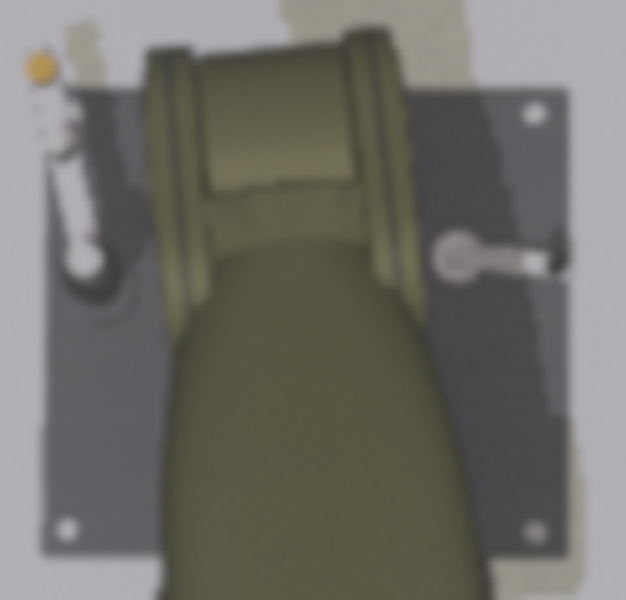

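Run:
```python
from h import *
c=camera_info('wrist'); s=status.observe(); M=R.from_quat(s['ee_rot'])
for p in ((273,190),(376,188),(281,345)):
    w=onz(c,*p,s['ee_pos'][2]+.0205); print(w, M.inv().apply(w-s['ee_pos']))
```

```text
[0.56741124 0.10152027 0.16687471] [ 0.04634272 -0.02253197 -0.02068503]
[0.6141729  0.10312785 0.16687471] [ 0.04688482  0.02422843 -0.01913319]
[0.56894648 0.01429815 0.16687471] [-0.0408851  -0.02294785 -0.02177591]
```

Emit:
play_rows:
  grip: [0.2, 0.2, 0.2, 0.2, 0.2]
  xyz:
    - [0.05, -0.4, -1]
    - [0.05, -0.1, -1]
    - [0, 0, -0.5]
    - [0, 0, 0]
    - [0, 0, 0]
  delta_rot:
    - [-0.1, 0.1, -0.35]
    - [0, 0, 0]
    - [0, 0, 0]
    - [0, 0, 0]
    - [0, 0, 0]

```text
clock: 10.5
ee_pos: [0.6004, 0.0458, 0.1052]
ee_rot: [0.712, 0.702, 0.015, 0.012]
wrist_force: [-0.3, -0.5, -2.5]
opening: 0.0489
```

```bash
python3 st.py
```

```text
t 10.5 q6 1.661 pos [0.6004 0.0458 0.1052] yaw 1.5562 zax [ 0.038  0.003 -0.999] F [-0.29 -0.53 -2.46] op 0.0489
```

Emit:
play_rows:
  grip: [0.2, 0.2, 0.2, 0.2]
  xyz:
    - [-0.5, 0.1, -0.5]
    - [-0.1, 0, -0.3]
    - [0, 0, 0]
    - [0, 0, 0]
  delta_rot:
    - [0, 0.25, 0]
    - [0, 0.05, 0]
    - [0, 0, 0]
    - [0, 0, 0]

```text
clock: 10.83
ee_pos: [0.5896, 0.0485, 0.092]
ee_rot: [0.712, 0.702, 0.005, 0.003]
wrist_force: [0.2, 0.0, -1.5]
opening: 0.0484
```

```bash
python3 st.py
```

```text
t 10.8333 q6 1.666 pos [0.5896 0.0485 0.092 ] yaw 1.5565 zax [ 0.011  0.004 -1.   ] F [ 0.24  0.04 -1.49] op 0.0484
```

Emit:
play_rows:
  grip: [0.2, 0.2, 0.2, 0.2]
  xyz:
    - [0, 0, -0.6]
    - [0, 0, -0.4]
    - [0, 0, 0]
    - [0, 0, 0]
  delta_rot:
    - [0, 0, 0]
    - [0, 0, 0]
    - [0, 0, 0]
    - [0, 0, 0]

```text
clock: 11.17
ee_pos: [0.5906, 0.0489, 0.0727]
ee_rot: [0.712, 0.702, 0.006, 0.003]
wrist_force: [-0.2, 0.1, -1.4]
opening: 0.049
```

```bash
python3 st.py
```

```text
t 11.1667 q6 1.666 pos [0.5906 0.0489 0.0727] yaw 1.5571 zax [ 0.014  0.004 -1.   ] F [-0.21  0.12 -1.4 ] op 0.049
```

Emit:
play_rows:
  grip: [0.2, 0.2]
  xyz:
    - [0, -0.05, -0.1]
    - [0, 0, -0.05]
  delta_rot:
    - [0, 0, 0]
    - [0, 0, 0]

```text
clock: 11.33
ee_pos: [0.5909, 0.0483, 0.0714]
ee_rot: [0.712, 0.702, 0.007, 0.003]
wrist_force: [-4.0, -0.2, 6.2]
opening: 0.0485
```

```bash
python3 st.py
```

```text
t 11.3333 q6 1.664 pos [0.5909 0.0483 0.0714] yaw 1.5575 zax [ 0.015  0.005 -1.   ] F [-3.99 -0.16  6.2 ] op 0.0485
```

Contact at the expected height, so I'll release. I'm opening only partly to keep the fingers clear of anything nearby.

Emit:
play_rows:
  grip: [0.8, 0.8, 0.8, 0.8, 0.8]
  xyz:
    - [0, 0, 0]
    - [0, 0, 0]
    - [0, 0, 0]
    - [0, 0, 0.5]
    - [0, 0, 0.8]
  delta_rot:
    - [0, 0, 0]
    - [0, 0, 0]
    - [0, 0, 0]
    - [0, 0, 0]
    - [0, 0, 0]

```text
clock: 11.75
ee_pos: [0.5907, 0.048, 0.0981]
ee_rot: [0.712, 0.702, 0.007, 0.003]
wrist_force: [0.0, -0.9, -0.0]
opening: 0.0685
```

Emit:
play_rows:
  grip: [0.8, 0.8, 0.8, 0.8, 0.8]
  xyz:
    - [0, 0, 1]
    - [0, 0, 1]
    - [0, 0, 1]
    - [0, 0, 1]
    - [0, 0, 1]
  delta_rot:
    - [0, 0, 0]
    - [0, 0, 0]
    - [0, 0, 0]
    - [0, 0, 0]
    - [0, 0, 0]

```text
clock: 12.17
ee_pos: [0.5897, 0.0477, 0.2047]
ee_rot: [0.712, 0.702, 0.006, 0.003]
wrist_force: [0.6, 0.2, -0.7]
opening: 0.0683
```

```bash
python3 st.py
python3 - <<'E'
from h import *
c,im=snap('wrist','w7')
m=brown(im)
for k in cv2.findContours(m,cv2.RETR_EXTERNAL,cv2.CHAIN_APPROX_NONE)[0]:
    if cv2.contourArea(k)<1500: continue
    q=cv2.approxPolyDP(k,6,True)[:,0]
    b=np.array([onz(c,*p,.092) for p in q]); print(q.tolist(),b[:,:2].round(4).tolist())
E
```

```text
t 12.1667 q6 1.663 pos [0.5897 0.0477 0.2047] yaw 1.557 zax [ 0.013  0.004 -1.   ] F [ 0.58  0.17 -0.73] op 0.0683
[[492, 190], [479, 263], [498, 283], [606, 277], [608, 249], [617, 245], [612, 236], [625, 220], [619, 215], [629, 209], [622, 198], [583, 188]] [[0.7547, 0.0571], [0.7545, -0.0221], [0.7798, -0.0473], [0.9037, -0.0444], [0.8949, -0.0099], [0.9039, -0.0055], [0.8947, 0.0052], [0.9037, 0.0229], [0.8951, 0.0286], [0.9042, 0.0349], [0.8925, 0.0468], [0.8473, 0.0578]]
[[298, 147], [299, 251], [346, 250], [349, 153]] [[0.5693, 0.1002], [0.5661, -0.0038], [0.6139, -0.0036], [0.6156, 0.0941]]
```

View pics/w7.png

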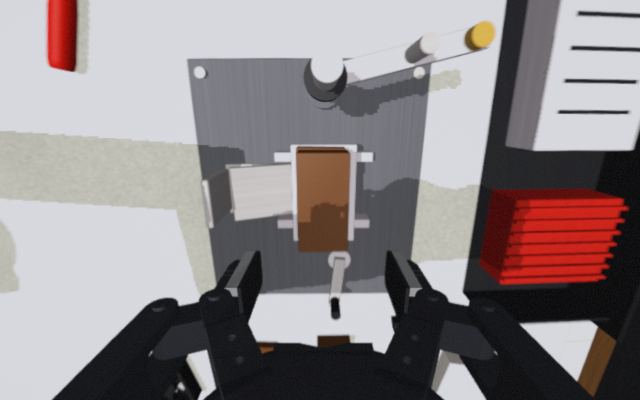

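Emit:
play_rows:
  grip: [0, 0, 0, 0, 0]
  xyz:
    - [0.4, 1, 0.1]
    - [0.4, 1, 0.1]
    - [0.4, 1, 0]
    - [0.4, 1, 0]
    - [0.4, 1, 0]
  delta_rot:
    - [0, 0.1, 0]
    - [0, 0, 0]
    - [0, 0, 0]
    - [0, 0, 0]
    - [0, 0, 0]

```text
clock: 12.63
ee_pos: [0.6353, 0.147, 0.2239]
ee_rot: [0.715, 0.699, 0.01, 0.006]
wrist_force: [-0.2, -0.2, -0.5]
opening: 0.0078
```

Emit:
play_rows:
  grip: [0, 0, 0, 0, 0]
  xyz:
    - [0.4, 1, 0]
    - [0.4, 1, 0]
    - [0.2, 0.4, 0]
    - [0, 0, 0]
    - [0, 0, 0]
  delta_rot:
    - [0, 0, 0]
    - [0, 0, 0]
    - [0, 0, 0]
    - [0, 0, 0]
    - [0, 0, 0]

```text
clock: 13.05
ee_pos: [0.6581, 0.2012, 0.2271]
ee_rot: [0.713, 0.701, 0.013, 0.008]
wrist_force: [-0.8, -0.1, 0.3]
opening: 0.0002
```

```bash
python3 st.py
python3 - <<'E'
from h import *
snap('wrist','w8')
E
```

```text
t 13.05 q6 1.886 pos [0.6581 0.2012 0.2271] yaw 1.5535 zax [ 0.029  0.007 -1.   ] F [-0.85 -0.13  0.27] op 0.0002
```

View pics/w8.png

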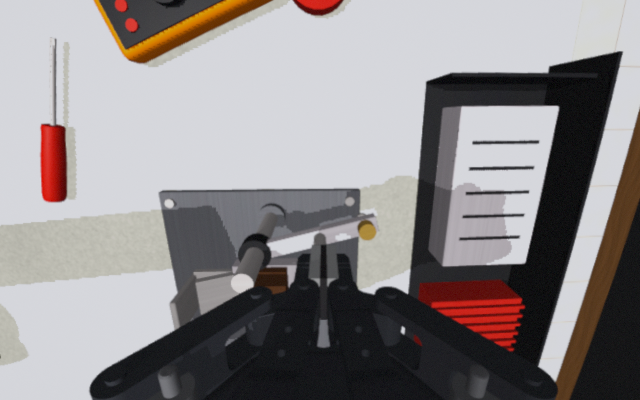

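Emit:
play_rows:
  grip: [0, 0, 0, 0, 0]
  xyz:
    - [-0.2, 0, -1]
    - [-0.2, 0, -1]
    - [-0.1, 0, -1]
    - [0, 0, -1]
    - [0, 0, 0]
  delta_rot:
    - [0, 0.3, 0]
    - [0, 0.1, 0]
    - [0, 0, 0]
    - [0, 0, 0]
    - [0, 0, 0]

```text
clock: 13.52
ee_pos: [0.6456, 0.1943, 0.1445]
ee_rot: [0.716, 0.698, -0.003, -0.007]
wrist_force: [-1.3, 0.1, -0.6]
opening: 0.0001
```

```bash
python3 st.py
```

```text
t 13.5167 q6 1.883 pos [0.6456 0.1943 0.1445] yaw 1.5465 zax [-0.014  0.006 -1.   ] F [-1.33  0.14 -0.6 ] op 0.0001
```

Emit:
play_rows:
  grip: [0, 0, 0, 0]
  xyz:
    - [0.38, -0.6, -0.2]
    - [0.23, -0.63, 0]
    - [0.1, -0.67, 0]
    - [-0.03, -0.68, 0]
  delta_rot:
    - [0, -0.14, 0]
    - [0, 0, 0]
    - [0, 0, 0]
    - [0, 0, 0]

```text
clock: 13.85
ee_pos: [0.6551, 0.1413, 0.1389]
ee_rot: [0.715, 0.699, -0.0, -0.007]
wrist_force: [-2.1, 3.3, -0.0]
opening: -0.0002
```

```bash
python3 st.py
```

```text
t 13.85 q6 1.8 pos [0.6551 0.1413 0.1389] yaw 1.5481 zax [-0.011  0.01  -1.   ] F [-2.14  3.3  -0.04] op -0.0002
```

Emit:
play_rows:
  grip: [0, 0, 0, 0]
  xyz:
    - [0, -0.65, 0]
    - [-0.3, -0.6, 0]
    - [-0.42, -0.52, 0]
    - [-0.5, -0.42, 0]
  delta_rot:
    - [0, -0.1, 0]
    - [0, 0, 0]
    - [0, 0, 0]
    - [0, 0, 0]

```text
clock: 14.18
ee_pos: [0.63, 0.0937, 0.1406]
ee_rot: [0.716, 0.698, 0.007, -0.006]
wrist_force: [1.4, 1.8, 0.7]
opening: 0.0
```

```bash
python3 st.py
```

```text
t 14.1833 q6 1.735 pos [0.63   0.0937 0.1406] yaw 1.5457 zax [ 0.001  0.018 -1.   ] F [1.43 1.78 0.69] op 0.0
```

Emit:
play_rows:
  grip: [0, 0]
  xyz:
    - [-0.6, -0.15, 0]
    - [-0.2, -0.05, 0]
  delta_rot:
    - [0.1, 0, 0]
    - [0, 0, 0]

```text
clock: 14.35
ee_pos: [0.6145, 0.0848, 0.1427]
ee_rot: [0.717, 0.697, 0.011, -0.007]
wrist_force: [0.9, 1.0, -0.1]
opening: -0.0001
```

```bash
python3 st.py
python3 - <<'E'
from h import *
snap('wrist','w9')
E
```

```text
t 14.35 q6 1.724 pos [0.6145 0.0848 0.1427] yaw 1.542 zax [ 0.007  0.025 -1.   ] F [ 0.94  1.03 -0.13] op -0.0001
```

View pics/w9.png

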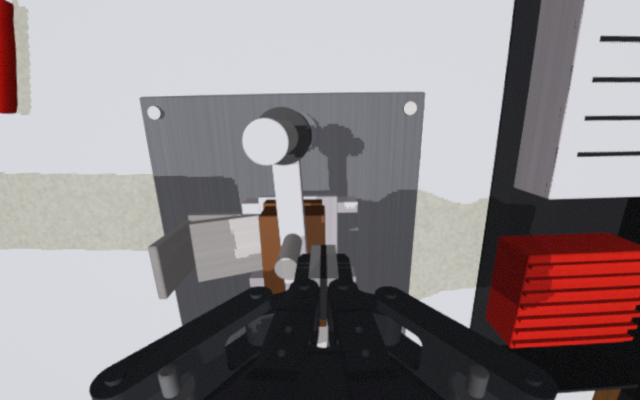

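Emit:
play_rows:
  grip: [0, 0, 0]
  xyz:
    - [-0.25, 0.05, -0.1]
    - [-0.25, 0.05, 0]
    - [-0.2, 0, 0]
  delta_rot:
    - [-0.2, 0, 0]
    - [0, 0, 0]
    - [0, 0, 0]

```text
clock: 14.65
ee_pos: [0.6096, 0.0844, 0.1448]
ee_rot: [0.718, 0.696, 0.01, 0.01]
wrist_force: [10.5, 1.0, -6.3]
opening: -0.0001
```

```bash
python3 st.py
```

```text
t 14.65 q6 1.743 pos [0.6096 0.0844 0.1448] yaw 1.5386 zax [ 0.028 -0.    -1.   ] F [10.45  0.97 -6.32] op -0.0001
```

Emit:
play_rows:
  grip: [0, 0, 0, 0]
  xyz:
    - [0.5, 0, 0]
    - [0.8, 0, 0.3]
    - [0.5, 0, 1]
    - [0, 0, 1]
  delta_rot:
    - [0, 0.25, 0]
    - [0, 0, 0]
    - [0, 0, 0]
    - [0, 0, 0]

```text
clock: 14.98
ee_pos: [0.643, 0.0849, 0.187]
ee_rot: [0.717, 0.697, -0.004, 0.0]
wrist_force: [0.6, 0.1, 0.7]
opening: 0.0001
```

Emit:
play_rows:
  grip: [0, 0, 0, 0, 0]
  xyz:
    - [-0.5, -0.8, 1]
    - [-1, -0.8, 1]
    - [-1, -0.5, 0]
    - [-1, -0.5, 0]
    - [-0.5, 0, 0]
  delta_rot:
    - [0, 0, 0]
    - [0, 0, 0]
    - [0, 0, 0]
    - [0, 0, 0]
    - [0, 0, 0]

```text
clock: 15.4
ee_pos: [0.5659, 0.0337, 0.2314]
ee_rot: [0.715, 0.699, -0.003, 0.005]
wrist_force: [0.2, -0.1, -1.2]
opening: -0.0002
```

```bash
python3 st.py
python3 - <<'E'
from h import *
c,im=snap('wrist','w10'); np.savez('w10.npz',**c)
zoom(im,220,60,420,260,'w10z')
E
```

```text
t 15.4 q6 1.66 pos [0.5659 0.0337 0.2314] yaw 1.5479 zax [ 0.002 -0.012 -1.   ] F [ 0.22 -0.08 -1.2 ] op -0.0002
```

View pics/w10.png

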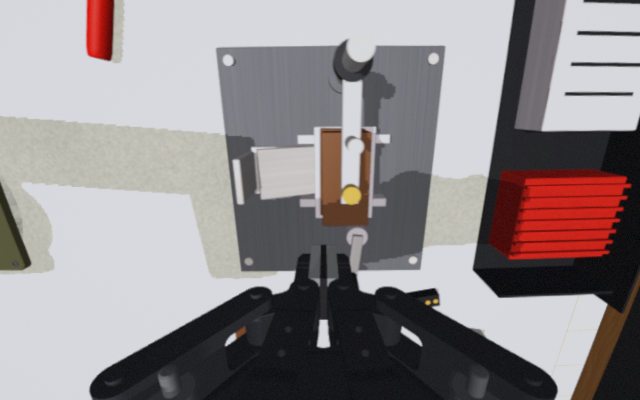

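Run:
```python
from h import *
c=dict(np.load('w10.npz'))
print(onz(c,352,195,.1405),onz(c,355.5,146,.1605),onz(c,360,48,.176))
```

```text
[0.59168258 0.04485847 0.1405    ] [0.5918697  0.08917859 0.1605    ] [0.59223306 0.15233381 0.176     ]
```

Emit:
play_rows:
  grip: [0, 0, 0, 0, 0]
  xyz:
    - [-1, 0.2, -0.2]
    - [-1, 0.2, -0.2]
    - [-1, 0.1, -0.2]
    - [-1, 0, -0.2]
    - [-1, 0, -0.2]
  delta_rot:
    - [0.1, 0, 0.1]
    - [0, 0, 0]
    - [0, 0, 0]
    - [0, 0, 0]
    - [0, 0, 0]

```text
clock: 15.87
ee_pos: [0.4662, 0.0459, 0.2113]
ee_rot: [0.71, 0.704, 0.001, 0.004]
wrist_force: [-0.3, -0.2, 0.2]
opening: -0.0001
```

Emit:
play_rows:
  grip: [0, 0, 0, 0, 0]
  xyz:
    - [-1, 0, 0]
    - [-0.5, 0, -0.5]
    - [0, 0, -1]
    - [0, 0, -1]
    - [0, 0, -1]
  delta_rot:
    - [0, 0, 0]
    - [0, 0, 0]
    - [0, 0, 0]
    - [0, 0, 0]
    - [0, 0, 0]

```text
clock: 16.28
ee_pos: [0.4341, 0.0479, 0.1425]
ee_rot: [0.708, 0.706, 0.002, 0.007]
wrist_force: [1.1, 0.0, 0.6]
opening: -0.0001
```

```bash
python3 st.py
```

```text
t 16.2833 q6 1.69 pos [0.4341 0.0479 0.1425] yaw 1.5672 zax [ 0.012 -0.007 -1.   ] F [1.15 0.   0.57] op -0.0001
```

Emit:
play_rows:
  grip: [0, 0, 0, 0, 0]
  xyz:
    - [0, -0.1, -1]
    - [0, 0, -1]
    - [0, 0, -1]
    - [0, 0, -0.6]
    - [0, 0, 0]
  delta_rot:
    - [0.1, 0.1, 0]
    - [0, 0.1, 0]
    - [0, 0, 0]
    - [0, 0, 0]
    - [0, 0, 0]

```text
clock: 16.7
ee_pos: [0.4335, 0.0474, 0.0643]
ee_rot: [0.706, 0.708, -0.004, -0.004]
wrist_force: [-0.6, 1.2, 0.3]
opening: 0.0001
```

```bash
python3 st.py
```

```text
t 16.7 q6 1.677 pos [0.4335 0.0474 0.0643] yaw 1.5726 zax [-0.012 -0.    -1.   ] F [-0.57  1.19  0.29] op 0.0001
```

Emit:
play_rows:
  grip: [0, 0, 0, 0]
  xyz:
    - [0.6, -0.1, -0.05]
    - [0.4, -0.05, 0]
    - [0, 0, 0]
    - [0, 0, 0]
  delta_rot:
    - [0, -0.1, 0]
    - [0, 0, 0]
    - [0, 0, 0]
    - [0, 0, 0]

```text
clock: 17.03
ee_pos: [0.4579, 0.0449, 0.0645]
ee_rot: [0.706, 0.708, -0.0, 0.001]
wrist_force: [-0.3, 0.3, 1.0]
opening: 0.0002
```

```bash
python3 st.py
```

```text
t 17.0333 q6 1.666 pos [0.4579 0.0449 0.0645] yaw 1.5747 zax [ 0.001 -0.001 -1.   ] F [-0.31  0.25  0.99] op 0.0002
```

Emit:
play_rows:
  grip: [0, 0, 0, 0]
  xyz:
    - [0.2, 0, 0]
    - [0.2, 0, 0]
    - [0.2, 0, 0]
    - [0, 0, 0]
  delta_rot:
    - [0, 0, 0]
    - [0, 0, 0]
    - [0, 0, 0]
    - [0, 0, 0]

```text
clock: 17.37
ee_pos: [0.4579, 0.0449, 0.0652]
ee_rot: [0.706, 0.709, -0.008, -0.007]
wrist_force: [0.7, 0.4, -0.3]
opening: 0.0
```

```bash
python3 st.py
```

```text
t 17.3667 q6 1.663 pos [0.4579 0.0449 0.0652] yaw 1.5749 zax [-0.021 -0.    -1.   ] F [ 0.74  0.37 -0.26] op 0.0
```

Emit:
play_rows:
  grip: [0, 0]
  xyz:
    - [0.3, 0, 0]
    - [0.4, 0, 0]
  delta_rot:
    - [0, -0.25, 0]
    - [0, -0.1, 0]

```text
clock: 17.53
ee_pos: [0.4628, 0.0448, 0.0645]
ee_rot: [0.706, 0.709, -0.001, -0.001]
wrist_force: [-11.8, -0.1, 10.5]
opening: -0.0
```

```bash
python3 st.py
```

```text
t 17.5333 q6 1.663 pos [0.4628 0.0448 0.0645] yaw 1.575 zax [-0.002  0.    -1.   ] F [-11.85  -0.08  10.48] op -0.0
```

Emit:
play_rows:
  grip: [0, 0, 0]
  xyz:
    - [0.4, 0, 0]
    - [0.4, 0, 0]
    - [0.4, 0, 0]
  delta_rot:
    - [0, -0.1, 0]
    - [0, -0.1, 0]
    - [0, -0.1, 0]

```text
clock: 17.78
ee_pos: [0.4713, 0.0446, 0.0639]
ee_rot: [0.705, 0.709, 0.001, 0.0]
wrist_force: [-10.7, 0.9, 8.6]
opening: 0.0001
```

```bash
python3 st.py
```

```text
t 17.7833 q6 1.66 pos [0.4713 0.0446 0.0639] yaw 1.5756 zax [ 0.002  0.001 -1.   ] F [-10.74   0.87   8.58] op 0.0001
```

Emit:
play_rows:
  grip: [0]
  xyz:
    - [0.4, 0, 0]
  delta_rot:
    - [0, -0.08, 0]

```text
clock: 17.87
ee_pos: [0.474, 0.0446, 0.0637]
ee_rot: [0.705, 0.709, 0.001, -0.0]
wrist_force: [-10.5, -0.4, 9.6]
opening: -0.0001
```

Emit:
play_rows:
  grip: [0]
  xyz:
    - [0.4, 0, 0]
  delta_rot:
    - [0, -0.08, 0]

```text
clock: 17.95
ee_pos: [0.4767, 0.0446, 0.0635]
ee_rot: [0.705, 0.709, 0.001, -0.0]
wrist_force: [-11.2, 0.6, 8.4]
opening: -0.0001
```

```bash
python3 st.py
```

```text
t 17.95 q6 1.658 pos [0.4767 0.0446 0.0635] yaw 1.5759 zax [ 0.     0.002 -1.   ] F [-11.23   0.57   8.39] op -0.0001
```

Emit:
play_rows:
  grip: [0]
  xyz:
    - [0.37, 0, 0]
  delta_rot:
    - [0, -0.08, 0]

```text
clock: 18.03
ee_pos: [0.4792, 0.0445, 0.0634]
ee_rot: [0.705, 0.709, 0.001, -0.001]
wrist_force: [-10.4, 0.6, 9.5]
opening: -0.0003
```

Emit:
play_rows:
  grip: [0]
  xyz:
    - [0.37, 0, 0]
  delta_rot:
    - [0, -0.08, 0]

```text
clock: 18.12
ee_pos: [0.4815, 0.0445, 0.0633]
ee_rot: [0.705, 0.709, 0.0, -0.001]
wrist_force: [-11.2, 0.5, 8.5]
opening: -0.0
```

Emit:
play_rows:
  grip: [0]
  xyz:
    - [0.37, 0, 0]
  delta_rot:
    - [0, -0.08, 0]

```text
clock: 18.2
ee_pos: [0.4838, 0.0445, 0.0633]
ee_rot: [0.705, 0.709, 0.0, -0.001]
wrist_force: [-11.4, 0.5, 8.3]
opening: -0.0003
```

Emit:
play_rows:
  grip: [0]
  xyz:
    - [0.36, 0, 0]
  delta_rot:
    - [0, -0.08, 0]

```text
clock: 18.28
ee_pos: [0.4858, 0.0444, 0.0632]
ee_rot: [0.705, 0.709, 0.0, -0.002]
wrist_force: [-11.3, -0.2, 9.1]
opening: 0.0001
```

Emit:
play_rows:
  grip: [0]
  xyz:
    - [0.36, 0, 0]
  delta_rot:
    - [0, -0.08, 0]

```text
clock: 18.37
ee_pos: [0.4875, 0.0444, 0.0632]
ee_rot: [0.705, 0.709, -0.0, -0.003]
wrist_force: [-12.4, 0.5, 10.9]
opening: -0.0
```

Emit:
play_rows:
  grip: [0]
  xyz:
    - [0.36, 0, 0]
  delta_rot:
    - [0, -0.08, 0]

```text
clock: 18.45
ee_pos: [0.4889, 0.0444, 0.0631]
ee_rot: [0.705, 0.709, -0.001, -0.003]
wrist_force: [-12.8, 0.2, 10.3]
opening: -0.0002
```

```bash
python3 st.py
python3 - <<'E'
from h import *
_,im=snap('side','s2'); zoom(im,300,155,360,200,'s2z')
E
```

```text
t 18.45 q6 1.653 pos [0.4889 0.0444 0.0631] yaw 1.5768 zax [-0.006  0.004 -1.   ] F [-12.77   0.19  10.25] op -0.0002
```

View pics/s2z.png

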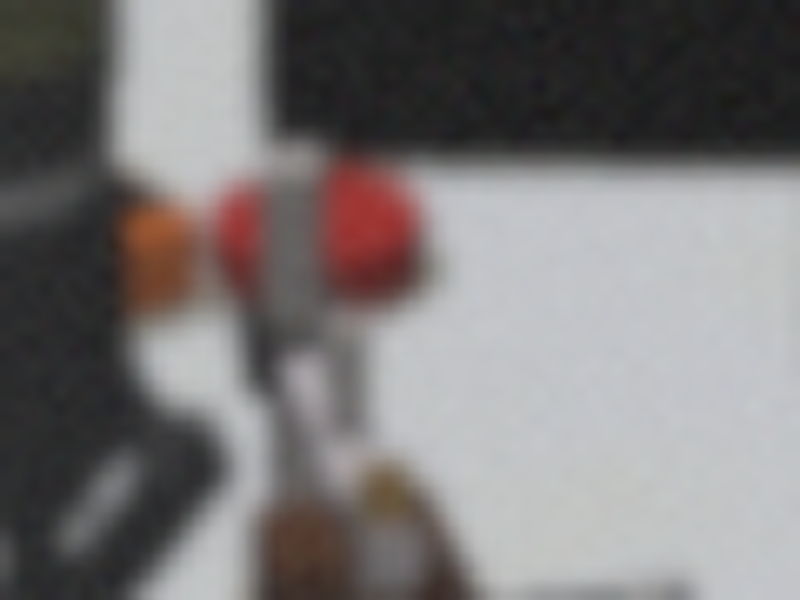

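```bash
python3 st.py
```

```text
t 18.5 q6 1.653 pos [0.4893 0.0444 0.0631] yaw 1.5767 zax [-0.006  0.004 -1.   ] F [-11.59   0.23   9.72] op -0.0002
```

Emit:
play_rows:
  grip: [0]
  xyz:
    - [0.37, 0, 0]
  delta_rot:
    - [0, -0.1, 0]

```text
clock: 18.58
ee_pos: [0.4903, 0.0444, 0.0629]
ee_rot: [0.705, 0.709, -0.001, -0.004]
wrist_force: [-13.1, 0.8, 9.5]
opening: 0.0
```

Emit:
play_rows:
  grip: [0, 0, 0, 0, 0]
  xyz:
    - [-0.5, 0, 0]
    - [-1, 0, 0]
    - [-0.5, -0.2, 1]
    - [0, -0.5, 1]
    - [0, -1, 1]
  delta_rot:
    - [0, 0, 0]
    - [0, 0, 0]
    - [0, 0, 0]
    - [0, 0, 0]
    - [0, 0, 0]

```text
clock: 19.0
ee_pos: [0.4453, 0.0117, 0.1232]
ee_rot: [0.703, 0.711, -0.003, -0.006]
wrist_force: [0.4, -0.6, 0.3]
opening: 0.0001
```

```bash
python3 st.py
python3 - <<'E'
from h import *
_,im=snap('side','s3'); zoom(im,280,150,380,225,'s3z')
_,im=snap('top','t3'); zoom(im,255,122,375,237,'t3z')
E
```

```text
t 19.0 q6 1.583 pos [0.4453 0.0117 0.1232] yaw 1.5814 zax [-0.013  0.005 -1.   ] F [ 0.43 -0.61  0.27] op 0.0001
```

View pics/s3z.png

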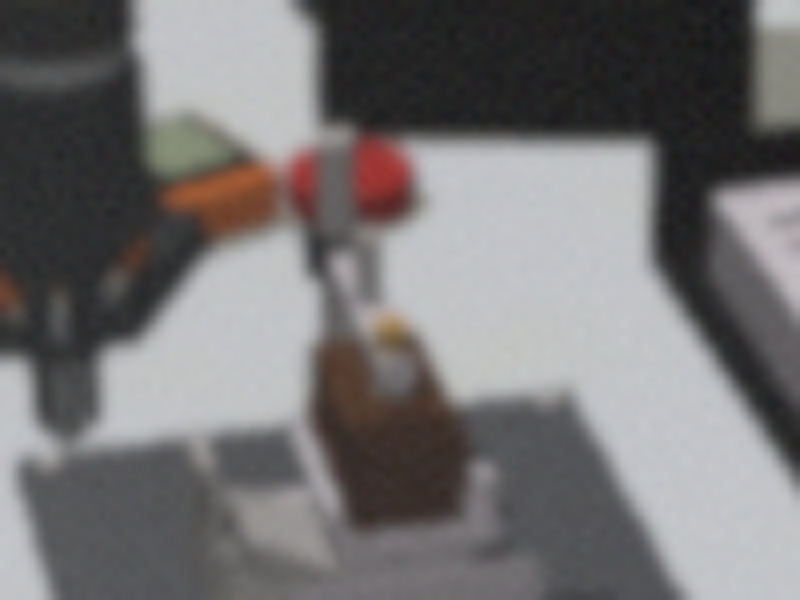

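View pics/t3z.png

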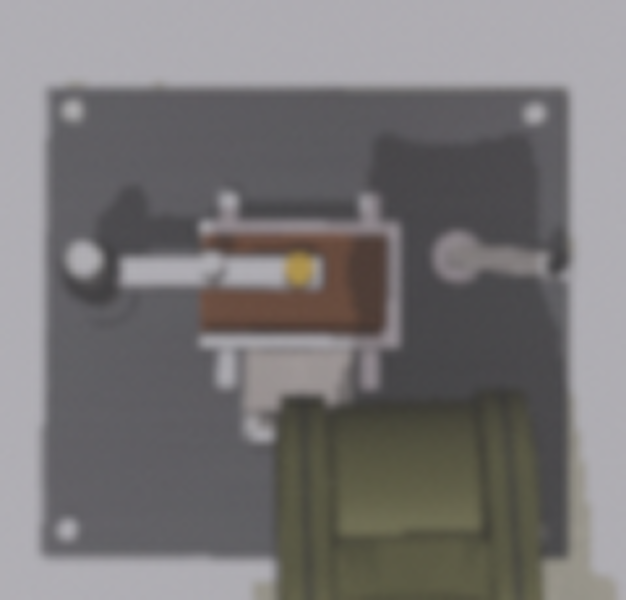

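Emit:
play_rows:
  grip: [0, 0, 0, 0, 0]
  xyz:
    - [0, 1, -1]
    - [0, 0.6, -1]
    - [0, 0, -0.7]
    - [0, 0, 0]
    - [0, 0, 0]
  delta_rot:
    - [0, -0.1, 0]
    - [0, 0, 0]
    - [0, 0, 0]
    - [0, 0, 0]
    - [0, 0, 0]

```text
clock: 19.52
ee_pos: [0.4548, 0.0432, 0.0735]
ee_rot: [0.707, 0.708, 0.009, 0.005]
wrist_force: [-0.2, -0.4, 0.6]
opening: 0.0
```

```bash
python3 st.py
```

```text
t 19.5167 q6 1.661 pos [0.4548 0.0432 0.0735] yaw 1.5724 zax [ 0.02   0.006 -1.   ] F [-0.17 -0.4   0.63] op 0.0
```

Emit:
play_rows:
  grip: [0, 0, 0, 0, 0]
  xyz:
    - [0.7, 0.05, -0.4]
    - [0.6, 0, 0]
    - [0.2, 0, 0]
    - [0, 0, 0]
    - [0, 0, 0]
  delta_rot:
    - [0, 0.2, 0]
    - [0, 0, 0]
    - [0, 0, 0]
    - [0, 0, 0]
    - [0, 0, 0]

```text
clock: 19.93
ee_pos: [0.4876, 0.0443, 0.0678]
ee_rot: [0.707, 0.707, 0.003, -0.001]
wrist_force: [-0.1, -0.2, 0.2]
opening: -0.0005
```

```bash
python3 st.py
```

```text
t 19.9333 q6 1.657 pos [0.4876 0.0443 0.0678] yaw 1.5716 zax [ 0.002  0.006 -1.   ] F [-0.11 -0.22  0.19] op -0.0005
```

Emit:
play_rows:
  grip: [0, 0]
  xyz:
    - [0.15, 0, -0.1]
    - [0.2, 0, 0]
  delta_rot:
    - [0, 0, 0]
    - [0, -0.05, 0]

```text
clock: 20.1
ee_pos: [0.4909, 0.0441, 0.066]
ee_rot: [0.707, 0.707, 0.003, -0.002]
wrist_force: [-12.0, 1.6, 6.9]
opening: 0.0001
```

Emit:
play_rows:
  grip: [0]
  xyz:
    - [0.26, 0, 0]
  delta_rot:
    - [0, -0.1, 0]

```text
clock: 20.18
ee_pos: [0.4908, 0.0441, 0.0655]
ee_rot: [0.707, 0.707, 0.003, -0.002]
wrist_force: [-12.5, 0.9, 10.1]
opening: -0.0001
```

Emit:
play_rows:
  grip: [0]
  xyz:
    - [0.26, 0, 0]
  delta_rot:
    - [0, -0.08, 0]

```text
clock: 20.27
ee_pos: [0.4908, 0.044, 0.0649]
ee_rot: [0.707, 0.707, 0.003, -0.002]
wrist_force: [-9.1, -0.3, 7.0]
opening: -0.0002
```

```bash
python3 st.py
```

```text
t 20.2667 q6 1.655 pos [0.4908 0.044  0.0649] yaw 1.5714 zax [ 0.002  0.007 -1.   ] F [-9.1  -0.32  6.96] op -0.0002
```

Emit:
play_rows:
  grip: [0, 0, 0, 0, 0]
  xyz:
    - [-0.5, 0, 0]
    - [-0.8, -0.5, 0.5]
    - [0, -1, 1]
    - [0, -1, 1]
    - [0.3, -1, 0.5]
  delta_rot:
    - [0, 0, 0]
    - [0, 0, 0]
    - [0, 0, 0]
    - [0, 0, 0]
    - [0, 0, 0]

```text
clock: 20.68
ee_pos: [0.4606, -0.0249, 0.1238]
ee_rot: [0.704, 0.71, -0.001, -0.007]
wrist_force: [0.6, 0.4, -0.8]
opening: -0.0001
```

Emit:
play_rows:
  grip: [0, 0, 0, 0, 0]
  xyz:
    - [0.7, -1, 0]
    - [0.8, -1, 0]
    - [1, -0.8, 0]
    - [0.8, 0, 0]
    - [0, 0, 0]
  delta_rot:
    - [0, 0, 0]
    - [0, 0, 0]
    - [0, 0, 0]
    - [0, 0, 0]
    - [0, 0, 0]

```text
clock: 21.1
ee_pos: [0.5294, -0.0882, 0.1292]
ee_rot: [0.706, 0.708, 0.001, -0.003]
wrist_force: [0.8, 0.6, -0.9]
opening: -0.0001
```

```bash
python3 st.py
```

```text
t 21.1 q6 1.4 pos [ 0.5294 -0.0882  0.1292] yaw 1.5731 zax [-0.002  0.006 -1.   ] F [ 0.76  0.62 -0.86] op -0.0001
```

Emit:
play_rows:
  grip: [0, 0, 0, 0, 0]
  xyz:
    - [0.8, -0.3, -0.5]
    - [0.6, -0.2, -1]
    - [0, 0, -1]
    - [0, 0, -1]
    - [0, 0, 0]
  delta_rot:
    - [0, 0.1, 0]
    - [0, 0, 0]
    - [0, 0, 0]
    - [0, 0, 0]
    - [0, 0, 0]

```text
clock: 21.52
ee_pos: [0.557, -0.0989, 0.059]
ee_rot: [0.707, 0.708, -0.002, -0.005]
wrist_force: [0.1, 0.4, -0.7]
opening: 0.0
```

```bash
python3 st.py
python3 - <<'E'
from h import *
c,im=snap('wrist','w11')
E
```

```text
t 21.5167 q6 1.392 pos [ 0.557  -0.0989  0.059 ] yaw 1.5724 zax [-0.01   0.005 -1.   ] F [ 0.08  0.39 -0.73] op 0.0
```

View pics/w11.png

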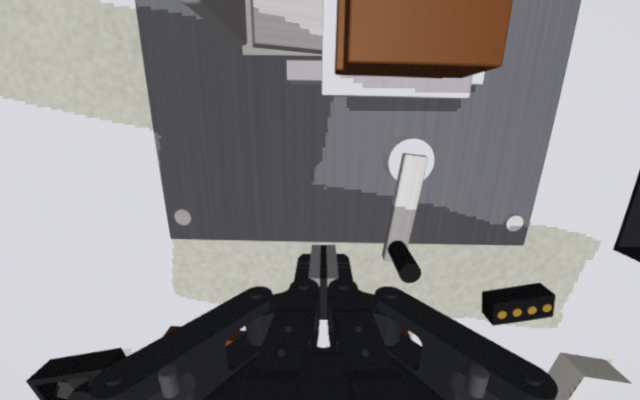

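Emit:
play_rows:
  grip: [0, 0, 0, 0]
  xyz:
    - [0.7, 0, -0.3]
    - [0.7, 0, -0.1]
    - [0.55, -0.2, 0]
    - [0.57, -0.08, 0]
  delta_rot:
    - [0, -0.1, 0]
    - [0, 0, 0]
    - [0, 0, 0]
    - [0, 0, 0]

```text
clock: 21.9
ee_pos: [0.6047, -0.1017, 0.0546]
ee_rot: [0.706, 0.708, 0.002, -0.005]
wrist_force: [-4.0, 2.0, -0.9]
opening: -0.0004
```

```bash
python3 st.py
```

```text
t 21.9 q6 1.397 pos [ 0.6047 -0.1017  0.0546] yaw 1.574 zax [-0.004  0.009 -1.   ] F [-4.04  2.01 -0.85] op -0.0004
```

Emit:
play_rows:
  grip: [0, 0, 0]
  xyz:
    - [0.75, -0.1, -0.1]
    - [0.6, 0.15, 0]
    - [0.57, 0.25, 0]
  delta_rot:
    - [0, -0.1, 0]
    - [0, 0, 0]
    - [0, 0, 0]

```text
clock: 22.15
ee_pos: [0.6391, -0.0937, 0.0534]
ee_rot: [0.706, 0.708, 0.003, -0.006]
wrist_force: [-2.4, -1.2, 0.1]
opening: -0.0
```

```bash
python3 st.py
```

```text
t 22.15 q6 1.416 pos [ 0.6391 -0.0937  0.0534] yaw 1.5745 zax [-0.004  0.012 -1.   ] F [-2.37 -1.25  0.15] op -0.0
```

Emit:
play_rows:
  grip: [0, 0]
  xyz:
    - [0.5, 0.25, 0]
    - [0.25, 0.25, 0]
  delta_rot:
    - [-0.1, 0, 0]
    - [0, 0, 0]

```text
clock: 22.32
ee_pos: [0.652, -0.0833, 0.0535]
ee_rot: [0.706, 0.708, -0.003, -0.004]
wrist_force: [-5.0, -2.3, -0.8]
opening: -0.0002
```

```bash
python3 st.py
python3 - <<'E'
from h import *
c,im=snap('wrist','w12')
E
```

```text
t 22.3167 q6 1.44 pos [ 0.652  -0.0833  0.0535] yaw 1.5744 zax [-0.011  0.001 -1.   ] F [-5.04 -2.27 -0.84] op -0.0002
```

View pics/w12.png

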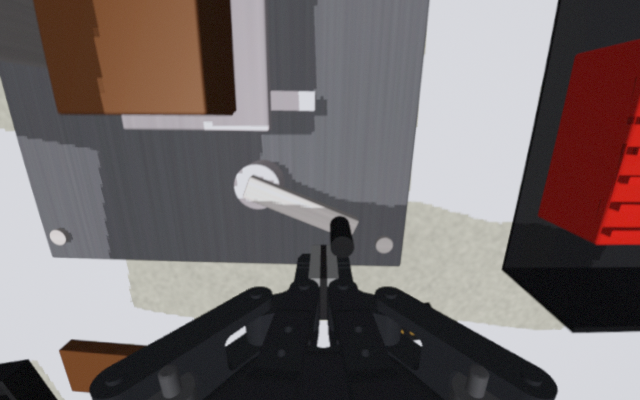

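Emit:
play_rows:
  grip: [0, 0]
  xyz:
    - [0.2, 0.3, 0]
    - [0.15, 0.3, 0]
  delta_rot:
    - [0, -0.1, 0]
    - [0, 0, 0]

```text
clock: 22.53
ee_pos: [0.6525, -0.082, 0.0536]
ee_rot: [0.707, 0.707, -0.014, 0.004]
wrist_force: [-9.0, -18.4, 3.5]
opening: -0.0
```

```bash
python3 st.py
```

```text
t 22.5333 q6 1.46 pos [ 0.6525 -0.082   0.0536] yaw 1.57 zax [-0.014 -0.025 -1.   ] F [ -9.04 -18.39   3.47] op -0.0
```

Emit:
play_rows:
  grip: [0, 0, 0, 0, 0]
  xyz:
    - [-0.3, -0.6, 0]
    - [-0.3, -1, 0.2]
    - [0, -0.5, 1]
    - [0, -0.5, 1]
    - [0, -0.5, 1]
  delta_rot:
    - [0.2, 0, 0]
    - [0, 0, 0]
    - [0, 0, 0]
    - [0, 0, 0]
    - [0, 0, 0]

```text
clock: 22.95
ee_pos: [0.6401, -0.1452, 0.1191]
ee_rot: [0.706, 0.708, -0.007, -0.003]
wrist_force: [-0.9, 0.1, -0.5]
opening: -0.0
```

Emit:
play_rows:
  grip: [0, 0, 0, 0, 0]
  xyz:
    - [-0.5, -1, 1]
    - [-0.5, -1, 1]
    - [-0.5, -0.5, 0]
    - [0, 0, 0]
    - [0, 0, 0]
  delta_rot:
    - [0, 0, 0]
    - [0, 0, 0]
    - [0, 0, 0]
    - [0, 0, 0]
    - [0, 0, 0]

```text
clock: 23.37
ee_pos: [0.6184, -0.2004, 0.1725]
ee_rot: [0.707, 0.707, 0.001, 0.009]
wrist_force: [0.4, -0.8, 0.5]
opening: -0.0001
```

```bash
python3 st.py
python3 - <<'E'
from h import *
c,im=snap('wrist','w13'); np.savez('w13.npz',**c)
_,im=snap('top','t4'); zoom(im,255,122,495,272,'t4z')
_,im=snap('side','s4'); zoom(im,280,150,400,240,'s4z')
E
```

```text
t 23.3667 q6 1.259 pos [ 0.6184 -0.2004  0.1725] yaw 1.5715 zax [ 0.014 -0.011 -1.   ] F [ 0.4  -0.77  0.47] op -0.0001
```

View pics/w13.png

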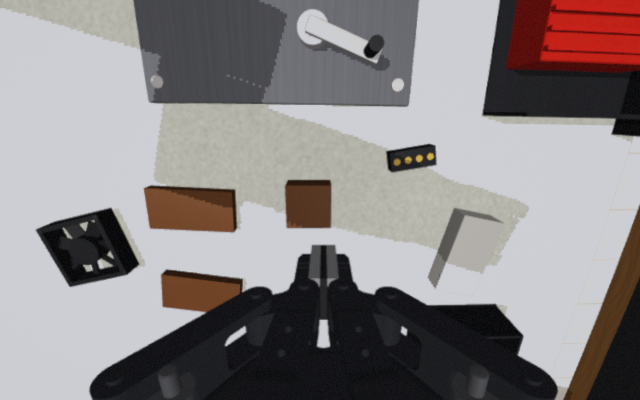

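View pics/t4z.png

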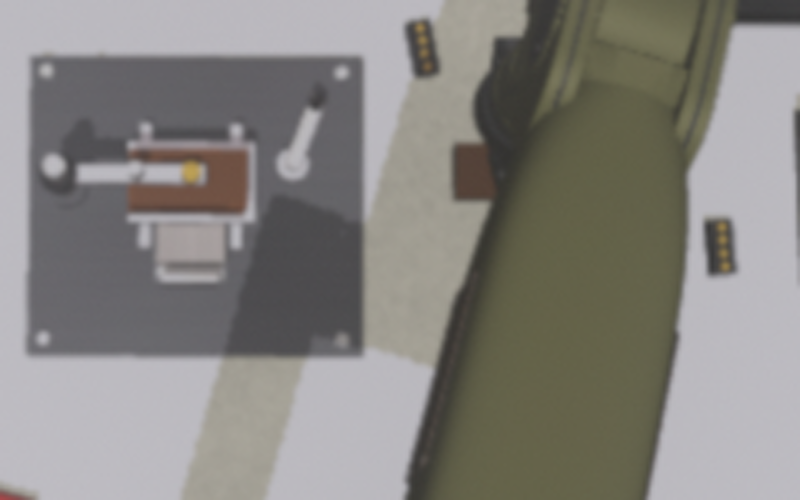

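View pics/s4z.png

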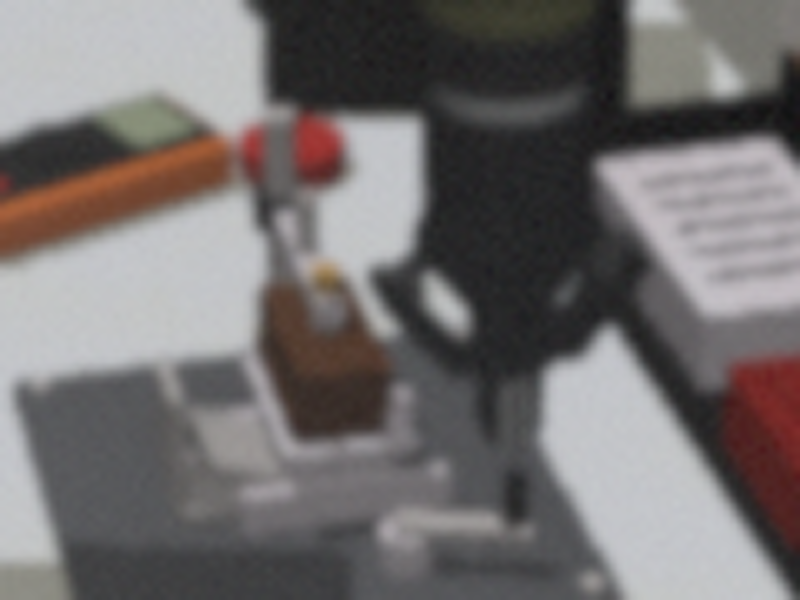

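Run:
```python
from h import *
c=dict(np.load('w13.npz'))
for p,z in (((377,43),.07),((369,55),.042)):
    w=onz(c,*p,z); d=w[:2]-[.610,-.0465]; a=np.arctan2(d[1],d[0]); print(w,np.linalg.norm(d),'L',a+np.pi/2+.0115+.2)
# top plate via top cam
T=camera_info('top'); im=cv2.imread('pics/t4.png'); f=800/240
p=lambda x,y:(255+(x+.5)/f-.5,122+(y+.5)/f-.5)
b=np.array([onz(T,*p(*q),.105) for q in((127,149),(249,149),(249,212),(127,212))]); print(b.round(4),b.mean(0))
```

```text
[ 0.66219715 -0.06783969  0.07      ] 0.05639082377308054 L 1.3942023229620517
[ 0.66088842 -0.071335    0.042     ] 0.05662516270315577 L 1.3282717194329194
[[ 0.6147  0.0964  0.105 ]
 [ 0.6139 -0.0062  0.105 ]
 [ 0.5606 -0.0056  0.105 ]
 [ 0.5615  0.0967  0.105 ]] [0.58766413 0.04535318 0.105     ]
```

Run:
```python
from plant import job
print(job.finish_job())
```

```text
the job is handed in; nothing more can be done
None
```

I handed the job in at about 23.5 s with every step carried out; `finish_job` gave no verdict.

**Plate choice:** I triangulated the gauge foot at about 102 mm. The thin stack can only reach about 100 mm, so I used the thick plate.

**What I did:**
1. I laid the thick plate squarely on the base plate. Its centre is within about 5 mm of the lift table's centre.
2. I swung the gauge arm to its stop. The foot came out about 1–2 mm from the table centre.
3. I pushed the wedge about 32 mm in total. The push force rose from about 11 N to 13 N and each push step got shorter, so I stopped there.
4. I swung the lock lever until it stood firm against about 20 N.

**Last checks:**
- **Pressure:** after I backed off, the wedge held still against a renewed 12–12.5 N push, more than it needs to slide freely. That confirms the plate is on the foot. I put the foot force at about 8–12 N from the travel past contact, but it can't be read directly.
- **Lever:** one pixel reading gave 1.39 rad and another 1.33. Both are past the 1.25 limit.
- **Plate position:** the final top view put the thick plate's centre about 3 mm further towards the robot than the earlier wrist view did. Both readings are well inside the 15 mm allowed.
- **Other items:** I never touched the half plate, the thin plates or the other bench items. The last pictures showed nothing disturbed, though the arm hid part of the bench in the final top view.

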